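# Porcelain rings from the display pegs onto an antenna mount

### The job

Two white porcelain insulator rings hang on the leaning pegs of two display stands. Lift the wide ring off its peg and lower it over the stud of the antenna mount until it sits flat on the pedestal; then lift the narrow ring off its peg and lower it over the stud until it sits flat on the wide one. Porcelain chips, so do not let a ring drop, and leave the tape roll, screwdriver, adaptor and mug where they are.

Things in the scene. Friction and masses are not known exactly. Their poses are not given: they have to be found in the camera images.
- wide_ring_c (a point): the wide ring: white porcelain, 52 mm outside, 20 mm through hole, 26 mm long, about 110 g, both ends alike. This point: its centre, half-way along; z is its axis. It hangs on its peg, resting loosely against the flange, z along the peg pointing outwards, about 2 mm below the peg's axis; the peg shows 14 mm beyond it, so it comes free after 40 mm along the peg
- narrow_ring_c (a point): the narrow ring: white porcelain, 34 mm outside, 13 mm through hole, 26 mm long, about 55 g, both ends alike. This point: its centre, half-way along; z is its axis. It hangs on its peg, resting loosely against the flange, z along the peg pointing outwards, about 2 mm below the peg's axis; the peg shows 14 mm beyond it, so it comes free after 40 mm along the peg
- wide_ring: the wide ring again, for its speed and contacts; origin at the centre of the end nearest the peg's flange, 13 mm from its centre
- narrow_ring: the narrow ring again, for its speed and contacts; origin at the centre of the end nearest the peg's flange, 13 mm from its centre
- mount_seat (a point): on the antenna mount (fixed): centre of the flat top of its pedestal, 40 mm above the table, z up. Round foot 96 mm across, 13 mm high; pedestal 38 mm across. The wide ring goes down to the pedestal: its centre is then 13 mm above this point. The narrow ring cannot pass the stud's thick step and rests on the wide ring: its centre is then 39 mm above this point
- mount_tip (a point): tip of the mount's upright brass stud, 46 mm above the pedestal. The stud has two steps: 16 mm thick for the first 22 mm above the pedestal, then 10 mm thick; its last 7 mm taper to 5 mm
- wide_stand: display stand of the wide ring, fixed: 100 x 90 x 12 mm dark steel foot, 12 mm steel post, and at its top a straight round peg. Origin on the table below the peg's flange, z up, x and y along the foot's sides. The peg leans 35 degrees from vertical towards the stand's own -x (to one side as the robot sees it): it points up and out along (-0.574, 0, 0.819) in this frame
- wide_stand_seat (a point): foot of the wide ring's peg: centre of the upper face of its flange (30 mm across, 4 mm thick), 115 mm above the table, axes as its stand's. From here the peg, 16 mm thick, stands out 40 mm; beyond its tip the space is free
- narrow_stand: display stand of the narrow ring, fixed: 100 x 90 x 12 mm dark steel foot, 12 mm steel post, and at its top a straight round peg. Origin on the table below the peg's flange, z up, x and y along the foot's sides. The peg leans 35 degrees from vertical towards the stand's own -x (to one side as the robot sees it): it points up and out along (-0.574, 0, 0.819) in this frame
- narrow_stand_seat (a point): foot of the narrow ring's peg: centre of the upper face of its flange (23 mm across, 4 mm thick), 115 mm above the table, axes as its stand's. From here the peg, 9 mm thick, stands out 40 mm; beyond its tip the space is free
- tape_roll: bystander, to be left alone: cardboard tape roll, a flat ring 84 mm across and 22 mm high with a 52 mm hole, lying on the table; origin at the centre of its underside
- screwdriver: bystander, to be left alone: black-handled screwdriver lying on the table; origin at its middle, underneath
- adaptor: bystander, to be left alone: small steel plug adaptor, 22 mm across and 38 mm tall, standing on the table; origin at the centre of its underside
- mug: bystander, to be left alone: blue mug, 80 mm across and 92 mm tall, standing on the table; origin at the centre of its underside
Things that resemble listed ones, but are neither listed nor needed, are in the scene too. What is shaped like the wide_ring but black, purple or yellow is not meant.

How it is judged:
On the way, in this order (a step that is already met when the one before it is completed fails the run):
1. the wide ring has been lifted off its peg (distance of wide_ring_c from where it was at the start of the episode above 0.045 m and height (world z) of wide_ring_c above 0.13 m), for 0.1 s.
2. the wide ring sits flat on the pedestal, around the stud (z of wide_ring_c in the frame of mount_seat between 0.01 and 0.016 m and horizontal distance between wide_ring_c and mount_seat below 0.004 m and angle between the z axis of wide_ring_c and the z axis of mount_seat, either way round below 0.07 rad), for 0.2 s.
3. then the narrow ring has been lifted off its peg (distance of narrow_ring_c from where it was at the start of the episode above 0.045 m and height (world z) of narrow_ring_c above 0.13 m), for 0.1 s.
At the end, for the whole second after the job is handed in: The wide ring lies on the mount's pedestal (centre 13 mm above it, within 3 mm) and the narrow ring on top of it (centre 39 mm above the pedestal, within 3 mm), both around the stud (centres within 4 mm of its axis), upright within 4 degrees, at rest and released (all of step 2 and z of narrow_ring_c in the frame of mount_seat between 0.036 and 0.042 m and horizontal distance between narrow_ring_c and mount_seat below 0.004 m and angle between the z axis of narrow_ring_c and the z axis of mount_seat, either way round below 0.07 rad and linear speed of each of wide_ring, narrow_ring below 0.02 m/s and contact force between each of wide_ring, narrow_ring and the fingers below 0.1 N); the robot touches nothing.
It fails at once if the wide ring is dropped (falls freely faster than 0.65 m/s) (linear speed of wide_ring above 0.65 m/s and contact force between wide_ring and the fingers below 0.05 N).
It fails at once if the narrow ring is dropped (falls freely faster than 0.65 m/s) (linear speed of narrow_ring above 0.65 m/s and contact force between narrow_ring and the fingers below 0.05 N).
It fails at once if the tape roll, screwdriver, adaptor or mug is pushed more than 30 mm from its place (distance of any of tape_roll, screwdriver, adaptor, mug from where it was at the start of the episode above 0.03 m).
It also fails if it takes over 59 s, if anything falls off the work surface, if the arm or the gripper's body presses on something with over 40 N, if the wrist force passes 120 N, or if a joint passes its speed limit or range.

### The arm

A 6-joint arm with a two-finger parallel gripper is mounted at the origin on the work surface. World frame = base frame: x ahead of the robot, y to its left, z up, the work surface at z = 0. Lengths are in m, angles in rad, forces in N, time in s.
With the tool pointing down it reaches from about 0.25 to 0.775 m from the base axis. Payload 4 kg.
Tool frame: the origin (TCP) lies midway between the tips of the shut fingers; the grasp point (between the pads) lies 19 mm behind it; z points along the fingers, x is the direction in which the jaws open and shut, and the axes are right-handed (so a half turn about z gives the same grasp; the last joint's range is limited). The gripper opens to 94 mm and grips with 3 to 60 N. Pads are 16 mm wide; open, the fingers measure 119 mm over their backs; the gripper's body (75 mm by 177 mm) begins 78 mm behind the grasp point.
Start: joints at [-1.27, 0.087, 1.371, -0, 1.684, -0.103], TCP at [0.216, -0.506, 0.206] pointing down, gripper open.
Joint ranges: [-3.1, 3.1], [-0.76, 2.03], [0.27, 2.55], [-1.08, 4.22], [0.17, 2.65], [-2.57, 2.57]. Speed limits (rad/s): [2.79, 2.79, 3.14, 3.14, 3.14, 3.14].

### API

Orientations are given as [roll, pitch, yaw] about the fixed x, y, z axes, in that order (R = Rz(yaw) Ry(pitch) Rx(roll)).
In Python, from bench import * gives the robot as it stands.
- The arm moves only by the tool send_rows, never from a script. Its argument "rows" is one flat list of numbers, 7 for each row, row after row: the shift along the world's x, y, z in mm, then the turn, a rotation vector about the world's x, y, z in degrees, then the opening, from 0 (shut) to 1 (fully open). A call has exactly 8 rows; each row shifts and turns the commanded pose from where the row before left it; what a row does not reach is not made up. A row lasts 1/8 s, in which the tool goes at most 62.5 mm and 10.7 degrees, less where a joint would pass 70% of its speed; a pose out of reach is approached as far as the arm can. A call is refused whole if a number of a shift passes 62.5 or a number of a turn 10.7, either way. A call with a gripper value outside its range is refused whole. The fingers move at their own pace and stop on an object; the grip force is fixed at half the most. Time passes only in rows, so rows that do not move let the fingers close, or fill a call up. It gives the time, the measured TCP pose, the force and the opening at its end, in the units of the state.
- get_obs(): the state, without advancing time (a new reading comes with each control period).
- snapshot(name): name is "scene" or "top"; returns a dict with "color" (384x512x3 uint8, red, green, blue), "intrinsics" (3x3 intrinsics, pixels), "rvec" (rotation vector, rad) and "tvec" (3), from world to camera coordinates, as OpenCV has them. Camera axes: x right, y down, z forward; pixel columns grow to the right and rows downward; lengths in m; the calibration is good to about 2 mm. A picture is of the moment at which its call begins. There is no depth.
- close_job(): hands the job in, once; it reports no verdict.
The state is a dict: "time": time; "joint_positions": joint angles; "qvel": joint speeds; "joint_torque": joint torques, N m; "tool_pos": TCP position; "ee_rot": TCP orientation; "wrist_force": force on the tool from outside, world axes, zero at the start; "wrist_torque": the same for the moment, N m; "width": finger opening in m.
Only numpy, scipy, OpenCV 4.12 (cv2) and the standard library are available. Lean on these libraries where they do the work, as an engineer would, in place of code of your own. Each camera call takes 0.05 s, during which the arm holds its last target.

## Working session

There is one attempt and no reset: what is moved stays moved. The work goes in short steps, Python scripts to look and compute and a tool call to move; the robot and the scene stay as the last step left them, time stands still between calls to the robot, and variables do not carry over. Pictures are saved under pics/ and viewed, and the job is handed in when it is done.

Besides the shell and the picture viewer there is one more tool, called after ">>>" as a command line: name --argument value ..., lists and objects as JSON in quotes. send_rows: Moves the arm, as the interface text tells. Its arguments: {"type":"object","properties":{"rows":{"type":"array","items":{"type":"number"}}},"required":["rows"]}

```bash
ls; mkdir -p pics
python3 - <<'E'
from bench import *
import cv2,numpy as np
o=get_obs(); print(o)
for n in ("scene","top"):
    s=snapshot(n); cv2.imwrite(f"pics/{n}0.png",s["color"][:,:,::-1]); np.savez(f"{n}0.npz",**s)
    print(n,s["intrinsics"],s["rvec"],s["tvec"])
    R=cv2.Rodrigues(s["rvec"])[0]; print(-R.T@s["tvec"], R)
E
```

```text
pics
{'time': 0.0, 'joint_positions': array([-1.27009745e+00,  8.79238591e-02,  1.37225606e+00, -1.39641700e-05,
        1.68360408e+00, -1.03085657e-01]), 'qvel': array([-0.00193597, -0.00143445,  0.00031451,  0.00235374,  0.00110906,
       -0.00027764]), 'joint_torque': array([ 2.40254240e-04, -3.40184748e+01, -3.02422321e+01,  7.18433037e-02,
        3.32354545e-02, -1.80855263e-04]), 'tool_pos': array([ 0.21592834, -0.50523501,  0.20432029]), 'ee_rot': array([-3.14138096e+00,  2.18114312e-03, -1.16701312e+00]), 'wrist_force': array([0.24098382, 0.30389598, 0.52234613]), 'wrist_torque': array([ 0.00490477, -0.02017546, -0.002062  ]), 'width': 0.0944058243376691}
scene [[453.94950702   0.         255.64407016]
 [  0.         453.94950702 201.1221213 ]
 [  0.           0.           1.        ]] [ 2.13794351  0.96637855 -0.40895041] [-0.27577514 -0.22255963  1.50452362]
[ 1.11754029 -0.64188274  0.8533852 ] [[ 0.66514811  0.74658631  0.0136705 ]
 [ 0.50998889 -0.44083407 -0.73863161]
 [-0.54542583  0.49827122 -0.67397067]]
top [[429.41956581   0.         263.66702553]
 [  0.         429.41956581 191.93516771]
 [  0.           0.           1.        ]] [ 2.11691327 -2.16684019  0.17456491] [-0.06882763  0.544829    1.02055291]
[ 0.37660728 -0.07382586  1.09353593] [[-0.02358801 -0.99971538  0.00357209]
 [-0.98739413  0.0227376  -0.15663917]
 [ 0.15651337 -0.00722186 -0.98764944]]
```

View pics/scene0.png

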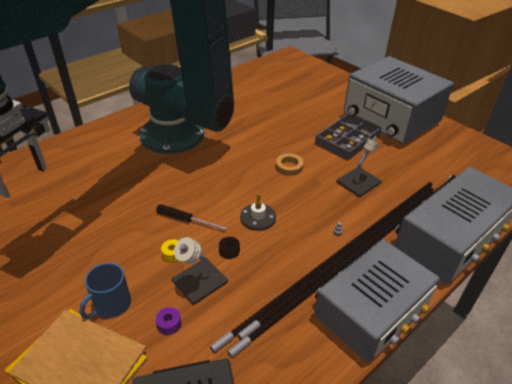

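View pics/top0.png

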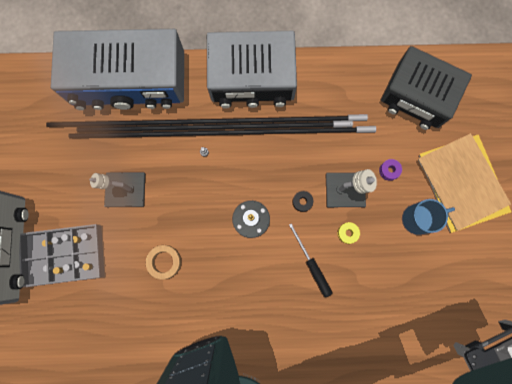

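Run:
```python
import cv2,numpy as np
s=cv2.imread("pics/scene0.png");t=cv2.imread("pics/top0.png")
def c(im,x,y,w=50,k=4): return cv2.resize(im[y-w:y+w,x-w:x+w],None,fx=k,fy=k,interpolation=cv2.INTER_CUBIC) 
A=[c(s,190,265,32,8),c(s,366,160,32,8),c(s,258,210,32,8)];B=[c(t,355,185,32,8),c(t,115,187,32,8),c(t,251,218,32,8)]
im=np.vstack([np.hstack(A),np.hstack(B)])
cv2.imwrite("pics/crop.png",cv2.resize(im,(768,512)) if im.shape[1]>800 else im)
```

```text
(no output)
```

View pics/crop.png

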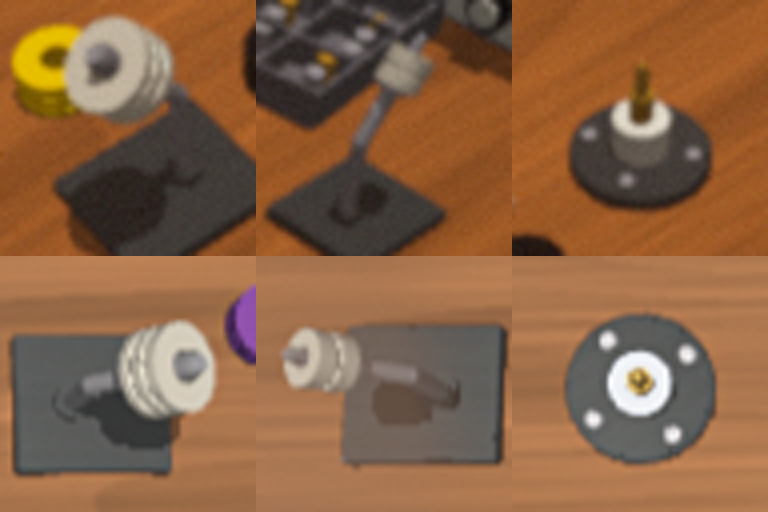

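The white ring on the left-hand stand (scene 187,250 and top 364,181) is the wide one. Its lookalikes are yellow (scene 170,250), purple (168,320) and black (230,247). They lie on the table and have the wrong colour. The narrow white ring is at scene (370,145) and top (98,181). In the crop, the pedestal is the white disc at scene (258,208) and top (251,217). Next I'll measure positions.

```bash
cat > h.py <<'E'
import cv2,numpy as np
def load(n): 
    s=dict(np.load(n)); return s
def ray(s,px):
    K=s["intrinsics"];R=cv2.Rodrigues(s["rvec"])[0]
    d=R.T@np.linalg.solve(K,[px[0],px[1],1.]); return -R.T@s["tvec"].ravel(), d/np.linalg.norm(d)
def plane(s,px,z):
    c,d=ray(s,px); return c+d*(z-c[2])/d[2]
def tri(s1,p1,s2,p2):
    c1,d1=ray(s1,p1);c2,d2=ray(s2,p2)
    A=np.stack([d1,-d2],1); t=np.linalg.lstsq(A,c2-c1,rcond=None)[0]
    a=c1+t[0]*d1;b=c2+t[1]*d2; return (a+b)/2,np.linalg.norm(a-b)*1e3
def proj(s,P): return cv2.projectPoints(np.atleast_2d(np.array(P,float)),s["rvec"],s["tvec"],s["intrinsics"],None)[0].reshape(-1,2)
def white(s,box,vmin=110,smax=75):
    x0,y0,x1,y1=box; h=cv2.cvtColor(s["color"],cv2.COLOR_RGB2HSV)
    m=((h[...,2]>vmin)&(h[...,1]<smax)).astype(np.uint8); k=np.zeros_like(m);k[y0:y1,x0:x1]=m[y0:y1,x0:x1]
    n,l,st,ce=cv2.connectedComponentsWithStats(k); i=1+np.argmax(st[1:,4]); return (l==i).astype(np.uint8)
def hullc(m):
    c=max(cv2.findContours(m,0,2)[0],key=len); hl=cv2.convexHull(c); M=cv2.moments(hl)
    x,y,w,h=cv2.boundingRect(c); r=cv2.minAreaRect(hl)
    return np.array([M["m10"]/M["m00"],M["m01"]/M["m00"]]),(x,y,w,h),r
E
python3 - <<'E'
from h import *
S=load("scene0.npz");T=load("top0.npz")
for n,bs,bt in (("wide",(170,232,206,268),(335,163,382,202)),("narrow",(358,130,388,155),(84,170,114,194))):
    ms=white(S,bs,120,60);mt=white(T,bt,120,60)
    a,b=hullc(ms),hullc(mt); print(n,a,b,ms.sum(),mt.sum()); P,e=tri(S,a[0],T,b[0]); print(P.round(4),e)
ms=white(S,(240,195,276,220),130,60);mt=white(T,(238,205,264,231),150,60)
a,b=hullc(ms),hullc(mt);print("ped",a,b,plane(S,a[0],.04),plane(T,b[0],.04))
# feet
h=cv2.cvtColor(T["color"],cv2.COLOR_RGB2HSV)
for n,(x0,y0,x1,y1) in (("wf",(318,165,375,215)),("nf",(97,164,152,214)),("mf",(225,192,280,245))):
    sub=T["color"][y0:y1,x0:x1]; 
    m=(h[y0:y1,x0:x1,1]<70)&(h[y0:y1,x0:x1,2]<120); m=m.astype(np.uint8)
    n_,l,st,ce=cv2.connectedComponentsWithStats(m);i=1+np.argmax(st[1:,4]);m=(l==i).astype(np.uint8)
    c=max(cv2.findContours(m,0,2)[0],key=len)+np.array([x0,y0])
    r=cv2.minAreaRect(c);print(n,r); 
    if n=="mf":
        (cx,cy),rr=cv2.minEnclosingCircle(c);print(plane(T,(cx,cy),.013))
    else:
        print(np.array([plane(T,q,.012)[:2] for q in cv2.boxPoints(r)]).round(4).tolist())
k=3
v=[]
for im,bs in ((S["color"],(150,220,220,290)),(T["color"],(330,150,400,220)),(S["color"],(340,110,410,180)),(T["color"],(75,155,145,225))):
    v.append(cv2.resize(im[bs[1]:bs[3],bs[0]:bs[2]],(400,300) if 0 else (300,300),interpolation=cv2.INTER_CUBIC))
cv2.imwrite("pics/z.png",np.vstack([np.hstack(v[:2]),np.hstack(v[2:])])[:,:,::-1])
E
```

```text
wide (array([187.12914286, 249.55390476]), (175, 238, 26, 23), ((187.5, 249.0), (22.0, 25.0), 90.0)) (array([364.00617999, 180.96910004]), (352, 169, 24, 24), ((364.0588684082031, 181.2353057861328), (22.313274383544922, 23.283418655395508), 75.96376037597656)) 399 443
[ 0.5488 -0.3136  0.1255] 4.788020765763063
narrow (array([369.74375   , 144.44583333]), (364, 139, 12, 12), ((369.9461364746094, 144.46923828125), (8.806466102600098, 10.791021347045898), 29.744882583618164)) (array([ 99.48421053, 180.77192982]), (90, 173, 20, 16), ((99.54000091552734, 180.72000122070312), (19.374725341796875, 14.283556938171387), 8.130102157592773)) 86 245
[0.5628 0.292  0.1264] 4.345814866186946
ped (array([257.87205387, 207.77104377]), (251, 204, 15, 9), ((258.0, 208.0), (8.0, 14.0), 90.0)) (array([250.43705674, 217.45301418]), (243, 210, 16, 16), ((250.5, 217.5), (15.0, 15.0), 90.0)) [ 0.48237729 -0.05330098  0.04      ] [ 0.48075459 -0.04748451  0.04      ]
wf ((346.5, 189.5), (33.0, 41.0), 90.0)
[[0.5936, -0.243], [0.5911, -0.3484], [0.5058, -0.3432], [0.5082, -0.2391]]
nf ((124.5, 189.0), (34.0, 39.0), 90.0)
[[0.6091, 0.324], [0.6069, 0.2241], [0.5189, 0.2223], [0.5212, 0.321]]
mf ((250.7500457763672, 218.75001525878906), (36.06244659423828, 36.769554138183594), 45.0)
[ 0.47986803 -0.04726044  0.013     ]
```

View pics/z.png

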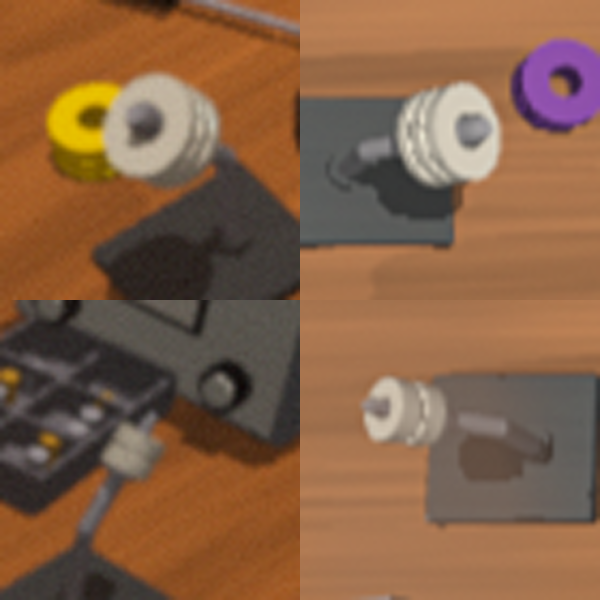

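Run:
```python
from h import *
T=load("top0.npz"); g=cv2.GaussianBlur(T["color"],(3,3),0).astype(float)
L=g[...,0]-g[...,2]  # red-blue: wood high, steel low
def edge_h(x0,x1,ya,yb):
    pts=[]
    for x in range(x0,x1):
        col=L[ya:yb,x]; d=np.abs(np.diff(col)); pts.append((x,ya+.5+(d*np.arange(len(d))).sum()/d.sum()))
    return np.array(pts)
def edge_v(y0,y1,xa,xb):
    pts=[]
    for y in range(y0,y1):
        r=L[y,xa:xb]; d=np.abs(np.diff(r)); pts.append((xa+.5+(d*np.arange(len(d))).sum()/d.sum(),y))
    return np.array(pts)
def fit(p,lab):
    W=np.array([plane(T,q,.012)[:2] for q in p]); v=cv2.fitLine(W.astype(np.float32),cv2.DIST_HUBER,0,.001,.001).ravel()
    print(lab,np.degrees(np.arctan2(v[1],v[0])).round(2),W.mean(0).round(4))
fit(edge_h(329,347,168,179),"w top(far)"); fit(edge_h(330,355,202,212),"w near"); fit(edge_v(176,204,320,332),"w left(+y)"); fit(edge_v(200,204,360,372),"w right")
fit(edge_h(110,142,166,178),"n far"); fit(edge_h(108,142,201,213),"n near"); fit(edge_v(176,204,140,150),"n right"); fit(edge_v(192,203,99,110),"n left")
# tip pixels
S=load("scene0.npz")
for n,a,b in (("wtip",(150+141*70/300,220+118*70/300),(330+475*70/300-70,150+130*70/300)),("ntip",(340+155*70/300,110+(410-300)*70/300),(75+372*70/300,155+(405-300)*70/300))):
    print(n,tri(S,a,T,b))
```

```text
w top(far) 89.37 [ 0.595  -0.2727]
w near 89.66 [ 0.5049 -0.2796]
w left(+y) -1.25 [ 0.5507 -0.2404]
w right -5.1 [ 0.5174 -0.3398]
n far 89.32 [0.6096 0.2715]
n near 88.41 [0.5184 0.2716]
n right -1.11 [0.5613 0.222 ]
n left -2.41 [0.5443 0.3238]
wtip (array([ 0.54831422, -0.32441381,  0.13940945]), np.float64(1.6776733636829124))
ntip (array([0.58840403, 0.1684442 , 0.21231131]), np.float64(105.73184578706505))
```

```bash
cat >> h.py <<'E'
from scipy.spatial.transform import Rotation as Rn
def Robs(o): return Rn.from_euler('xyz',o["ee_rot"])
def tgt(toolz,xdir):
    z=np.array(toolz)/np.linalg.norm(toolz); x=np.array(xdir)-np.dot(xdir,z)*z; x/=np.linalg.norm(x)
    return Rn.from_matrix(np.stack([x,np.cross(z,x),z],1))
E
python3 - <<'E'
from h import *
S=load("scene0.npz");T=load("top0.npz")
for n,ps,pt in (("w",(187.13,249.55),(364.0,181.0)),("n",(369.74,144.45),(99.5,180.75))):
    print(n,plane(S,ps,.1245),plane(T,pt,.1245))
print("mug",plane(T,(428,214),.092),"mug S",plane(S,(107,277),.092))
from bench import *
o=get_obs();u=np.array([-.007,-.574,.819])
R=tgt(-u,[1,-.012,0]); print((Rn.from_euler('z',67,degrees=True)*Robs(o)).as_matrix().round(3)); print((R*Robs(o).inv()).as_rotvec(degrees=True))
E
```

```text
w [ 0.54645997 -0.31495945  0.1245    ] [ 0.55028183 -0.31182127  0.1245    ]
n [0.56057475 0.29197378 0.1245    ] [0.56476996 0.29450774 0.1245    ]
mug [ 0.4740597  -0.46527276  0.092     ] mug S [ 0.47382082 -0.47086633  0.092     ]
[[ 1.     0.002 -0.002]
 [ 0.002 -1.     0.   ]
 [-0.002 -0.    -1.   ]]
[ 30.67590739 -20.6624381   63.97409054]
```

>>> send_rows --rows '[23,11,4.5,0,0,8.4,1,23,11,4.5,0,0,8.4,1,23,11,4.5,0,0,8.4,1,23,11,4.5,0,0,8.4,1,23,11,4.5,0,0,8.4,1,23,11,4.5,0,0,8.4,1,23,11,4.5,0,0,8.4,1,23,11,4.5,0,0,8.4,1]'

```text
time: 1.1
tool_pos: [0.4007, -0.4171, 0.2409]
ee_rot: [-3.141, 0.001, 0.011]
wrist_force: [0.9, 0.1, -0.3]
width: 0.0941
```

>>> send_rows --rows '[18.5,8,-5,4.4,0,0,1,18.5,8,-5,4.4,0,0,1,18.5,8,-5,4.4,0,0,1,18.5,8,-5,4.4,0,0,1,18.5,8,-5,4.4,0,0,1,18.5,8,-5,4.4,0,0,1,18.5,8,-5,4.4,0,0,1,18.5,8,-5,4.4,0,0,1]'

```text
time: 2.1
tool_pos: [0.5486, -0.3536, 0.2007]
ee_rot: [-2.524, -0.003, 0.005]
wrist_force: [0.4, -0.9, 0.6]
width: 0.0939
```

```bash
cat > look.py <<'E'
import sys
from bench import *
from h import *
def look(tag,boxS,boxT,k=400):
    out=[]
    for n,b in (("scene",boxS),("top",boxT)):
        s=snapshot(n); np.savez(f"{n}_{tag}.npz",**s)
        x0,y0,x1,y1=b; im=s["color"][y0:y1,x0:x1]; out.append(cv2.resize(im,(k,int(k*(y1-y0)/(x1-x0))),interpolation=cv2.INTER_CUBIC))
    h=max(i.shape[0] for i in out); out=[cv2.copyMakeBorder(i,0,h-i.shape[0],0,0,0) for i in out]
    cv2.imwrite(f"pics/{tag}.png",np.hstack(out)[:,:,::-1])
    o=get_obs(); print(o["time"],o["tool_pos"].round(4),o["joint_positions"].round(3),o["wrist_force"].round(1),o["width"].round(4)); return o
E
python3 - <<'E'
from look import *
o=look("pre1",(130,190,250,310),(300,120,420,240))
R=tgt([.007,.574,-.819],[1,-.012,0]); print((R*Robs(o).inv()).as_rotvec(degrees=True).round(2))
E
```

```text
Traceback (most recent call last):
  File "look.py", line 11, in look
    o=get_obs(); print(o["time"],o["tool_pos"].round(4),o["joint_positions"].round(3),o["wrist_force"].round(1),o["width"].round(4)); return o
                                                                                                                ^^^^^^^^^^^^^^^^
AttributeError: 'float' object has no attribute 'round'
```

View pics/pre1.png

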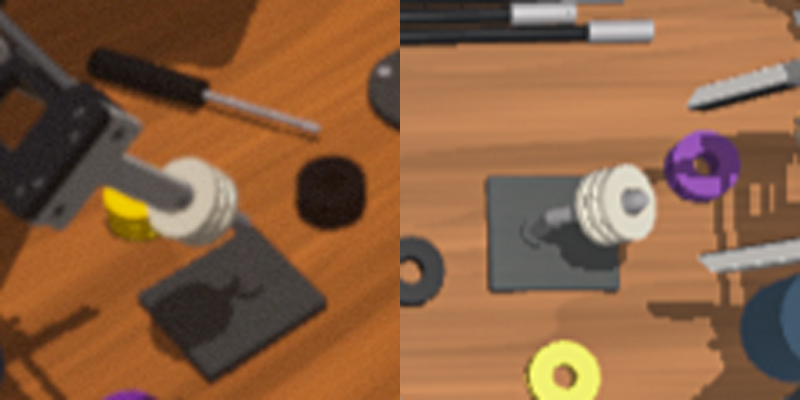

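```bash
sed -i 's/o\["width"\].round(4)/round(float(o["width"]),4)/' look.py
python3 - <<'E'
from bench import *
from h import *
o=get_obs(); R=Robs(o).as_matrix(); p=o["tool_pos"]
print(o["time"],p,o["joint_positions"].round(3))
Rt=tgt([.007,.574,-.819],[1,-.012,0]); print((Rt*Robs(o).inv()).as_rotvec(degrees=True).round(2))
T=load("top_pre1.npz")
P=[p]+[p+s*a*R[:,0]+y*R[:,1] for a in (.047,.0595) for s in (1,-1) for y in (-.008,.008)]
for q,x in zip(P,proj(T,P)): print(q.round(3),x.round(1))
im=T["color"][135:215,370:420]; cv2.imwrite("pics/f1.png",cv2.resize(im,None,fx=7,fy=7,interpolation=cv2.INTER_CUBIC)[:,:,::-1])
E
```

```text
2.2 [ 0.54839574 -0.35354193  0.19674112] [-0.865  0.65   0.777  0.467  2.161 -0.694]
[-0.49 -0.08 -0.97]
[ 0.548 -0.354  0.197] [391.6 175.3]
[ 0.595 -0.347  0.201] [387.5 153.3]
[ 0.595 -0.36   0.192] [392.3 154.2]
[ 0.501 -0.347  0.201] [390.8 196.8]
[ 0.501 -0.36   0.192] [395.6 197.3]
[ 0.608 -0.347  0.201] [387.1 147.7]
[ 0.608 -0.36   0.192] [391.8 148.6]
[ 0.489 -0.347  0.201] [391.3 202.7]
[ 0.489 -0.36   0.192] [396.1 203.2]
```

View pics/f1.png

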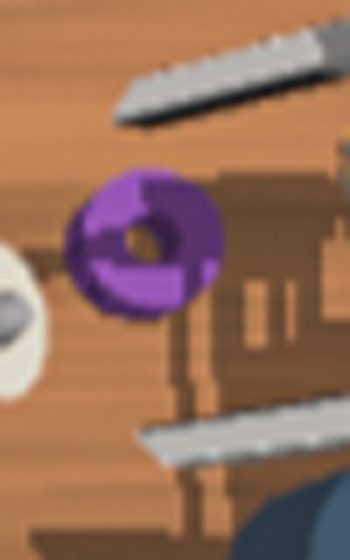

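>>> send_rows --rows '[0,2.5,-7,-0.1,0,-0.2,1,0,2.5,-7,-0.1,0,-0.2,1,0,2.5,-7,-0.1,0,-0.2,1,0,2.5,-7,-0.1,0,-0.2,1,0,2.5,-7,-0.1,0,-0.2,1,0,0,0,0,0,0,1,0,0,0,0,0,0,1,0,0,0,0,0,0,1]'

```text
time: 3.2
tool_pos: [0.5482, -0.3415, 0.1668]
ee_rot: [-2.537, -0.004, -0.013]
wrist_force: [-0.0, 0.7, -0.4]
width: 0.0939
```

Run:
```python
from look import *
o=look("pre2",(130,190,250,310),(320,130,410,220))
R=tgt([.007,.574,-.819],[1,-.012,0]); print((R*Robs(o).inv()).as_rotvec(degrees=True).round(2))
R=Robs(o).as_matrix(); p=o["tool_pos"]
c=np.array([.548,-.3148,.1245]); print("ring rel TCP in tool axes mm",(R.T@(c-p)*1e3).round(1), "goal",(c+.016*R[:,2]-p)*1e3)
```

```text
3.3 [ 0.5482 -0.3415  0.1667] [-0.856  0.617  0.881  0.45   2.073 -0.712] [ 0.7  0.2 -0.1] 0.0936
[0.36 0.22 0.04]
ring rel TCP in tool axes mm [-0.7  2.1 49.9] goal [-4.43209998e-02  3.57976619e+01 -5.54059883e+01]
```

View pics/pre2.png

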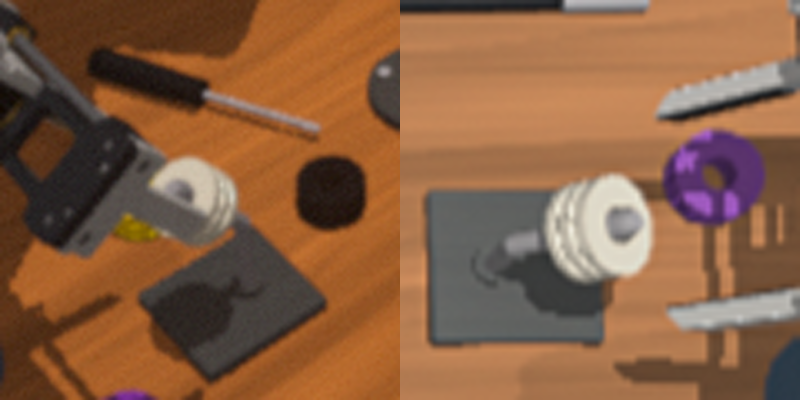

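>>> send_rows --rows '[0,6,-9.2,0.05,0.03,0,1,0,6,-9.2,0.05,0.03,0,1,0,6,-9.2,0.05,0.03,0,1,0,6,-9.2,0.05,0.03,0,1,0,6,-9.2,0.05,0.03,0,1,0,6,-9.2,0.05,0.03,0,1,0,0,0,0,0,0,1,0,0,0,0,0,0,1]'

```text
time: 4.3
tool_pos: [0.5482, -0.3054, 0.1115]
ee_rot: [-2.531, -0.001, -0.013]
wrist_force: [-0.3, 0.4, -0.0]
width: 0.0937
```

Run:
```python
from look import *
o=look("pre3",(130,190,250,310),(320,130,410,220))
R=tgt([.007,.574,-.819],[1,-.012,0]); print((R*Robs(o).inv()).as_rotvec(degrees=True).round(2))
R=Robs(o).as_matrix(); p=o["tool_pos"]
c=np.array([.548,-.3148,.1245]); print("ring rel TCP in tool axes mm",(R.T@(c-p)*1e3).round(1), "goal",(c+.016*R[:,2]-p)*1e3)
T=load("top_pre3.npz")
print(proj(T,[p+s*a*R[:,0] for a in (.047,.0595) for s in (1,-1)]))
```

```text
4.4 [ 0.5483 -0.3057  0.1118] [-0.825  0.586  1.038  0.439  1.95  -0.738] [ 0.6 -0.4 -0.1] 0.0939
[0.08 0.06 0.05]
ring rel TCP in tool axes mm [ -0.2   0.2 -15.6] goal [-0.17559401  0.09076046 -0.46120293]
[[359.24277762 163.12047624]
 [361.08793906 202.93793829]
 [359.00144254 157.91261201]
 [361.33741383 208.32145218]]
```

View pics/pre3.png

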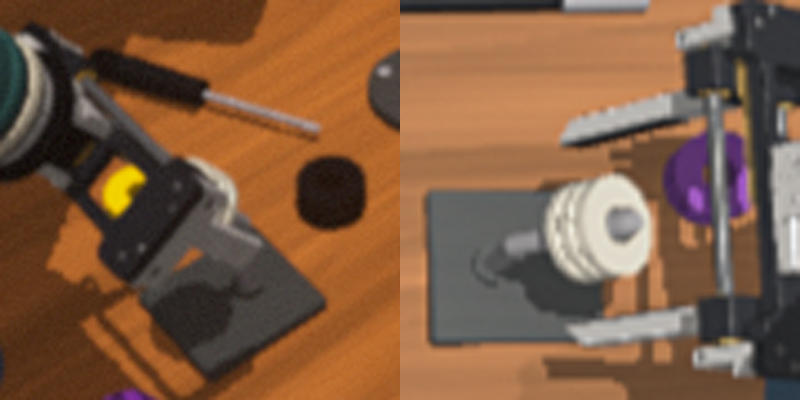

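>>> send_rows --rows '[0,0,0,0,0,0,0.7,0,0,0,0,0,0,0.6,0,0,0,0,0,0,0.5,0,0,0,0,0,0,0.4,0,0,0,0,0,0,0.2,0,0,0,0,0,0,0,0,0,0,0,0,0,0,0,0,0,0,0,0,0]'

```text
time: 5.4
tool_pos: [0.5483, -0.3053, 0.1113]
ee_rot: [-2.531, -0.001, -0.013]
wrist_force: [1.3, 0.9, -0.1]
width: 0.052
```

Run:
```python
from look import *
o=look("gr1",(130,190,250,310),(320,130,410,220))
print(o["wrist_torque"],o["ee_rot"])
```

```text
5.5 [ 0.5483 -0.3053  0.1113] [-0.824  0.587  1.039  0.439  1.95  -0.738] [ 2.8  0.  -0.1] 0.052
[-0.32520331 -0.31658934 -0.19220781] [-2.53088727e+00 -7.26888849e-04 -1.27558139e-02]
```

View pics/gr1.png

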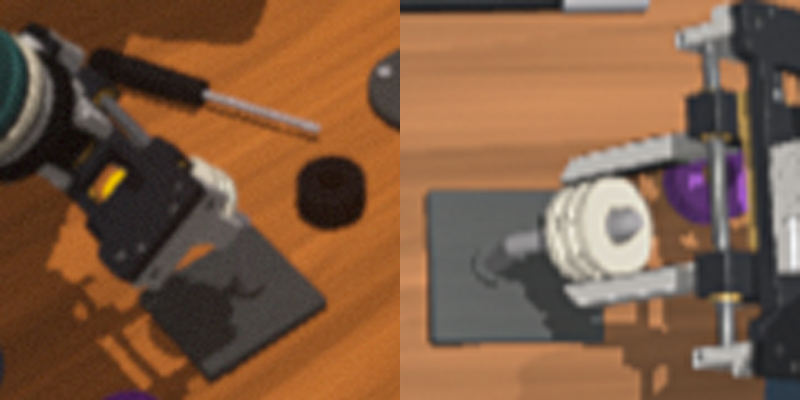

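>>> send_rows --rows '[0,0.8,0.6,0,0,0,0,0,0,0,0,0,0,0,0,-2.3,3.3,0,0,0,0,0,-2.3,3.3,0,0,0,0,0,-4.6,6.55,0,0,0,0,0,-4.6,6.55,0,0,0,0,0,-4.6,6.55,0,0,0,0,0,-4.6,6.55,0,0,0,0]'

```text
time: 6.5
tool_pos: [0.5481, -0.3279, 0.1453]
ee_rot: [-2.531, -0.001, -0.013]
wrist_force: [-0.1, 0.2, -1.5]
width: 0.0519
```

>>> send_rows --rows '[0,-5.7,8.2,0,0,0,0,0,-5.7,8.2,0,0,0,0,0,-5.7,8.2,0,0,0,0,0,-5.7,8.2,0,0,0,0,0,5,15,0,0,0,0,0,5,15,0,0,0,0,0,5,15,0,0,0,0,0,5,15,0,0,0,0]'

```text
time: 7.5
tool_pos: [0.5482, -0.3296, 0.239]
ee_rot: [-2.531, -0.001, -0.012]
wrist_force: [0.4, -0.7, -0.7]
width: 0.0523
```

Run:
```python
from look import *
o=look("lift1",(100,140,260,300),(290,90,450,250))
print(o["wrist_torque"],o["ee_rot"])
R=tgt([0,0,-1],[1,0,0]); print((R*Robs(o).inv()).as_rotvec(degrees=True).round(2))
```

```text
7.6 [ 0.5487 -0.3298  0.2407] [-0.846  0.586  0.782  0.492  2.186 -0.632] [ 0.4 -0.3 -1.1] 0.0523
[-0.35556472 -0.0485972  -0.02924892] [-2.5341046  -0.00397033 -0.01142518]
[-34.8    0.42   0.57]
```

View pics/lift1.png

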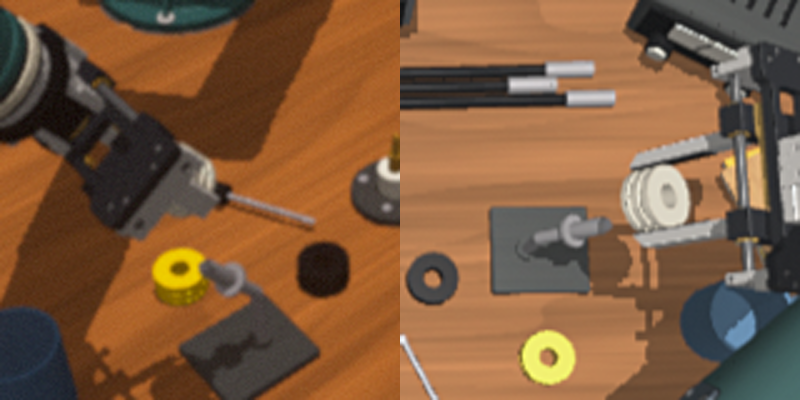

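>>> send_rows --rows '[-8.5,20,0,-4.35,0,0.1,0,-8.5,20,0,-4.35,0,0.1,0,-8.5,20,0,-4.35,0,0.1,0,-8.5,20,0,-4.35,0,0.1,0,-8.5,20,0,-4.35,0,0.1,0,-8.5,20,0,-4.35,0,0.1,0,-8.5,20,0,-4.35,0,0.1,0,-8.5,20,0,-4.35,0,0.1,0]'

```text
time: 8.6
tool_pos: [0.4794, -0.1694, 0.2374]
ee_rot: [-3.14, -0.003, 0.003]
wrist_force: [0.5, 0.2, -0.8]
width: 0.0523
```

>>> send_rows --rows '[0,20,-16,0,0,0,0,0,20,-16,0,0,0,0,0,20,-16,0,0,0,0,0,20,-16,0,0,0,0,0,20,-16,0,0,0,0,0,20,-16,0,0,0,0,0,0,-4,0,0,0,0,0,0,0,0,0,0,0]'

```text
time: 9.6
tool_pos: [0.4799, -0.0507, 0.1375]
ee_rot: [-3.139, -0.003, 0.003]
wrist_force: [0.1, 0.8, -1.3]
width: 0.0521
```

Run:
```python
from look import *
o=look("place1",(200,140,300,240),(205,160,305,260))
R=tgt([0,0,-1],[1,0,0]); print((R*Robs(o).inv()).as_rotvec(degrees=True).round(2))
```

```text
9.7 [ 0.4805 -0.0511  0.1383] [-0.226 -0.042  1.636  0.004  1.544 -0.228] [ 0.8 -0.3 -1.4] 0.0521
[-0.17  0.26 -0.11]
```

View pics/place1.png

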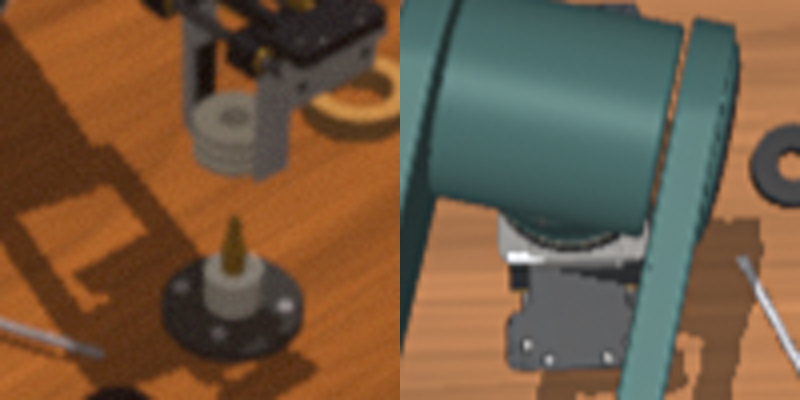

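Run:
```python
from h import *
S=load("scene_place1.npz"); im=S["color"][155:225,235:285]
cv2.imwrite("pics/p1z.png",cv2.resize(im,None,fx=8,fy=8,interpolation=cv2.INTER_CUBIC)[:,:,::-1])
c=np.array([.4805,-.0511,0])
for z in (.167,.141): print(z,proj(S,c+[0,0,z]),proj(S,[c+[.026*np.cos(a),.026*np.sin(a),z] for a in np.linspace(0,2*np.pi,73)]).min(0),proj(S,[c+[.026*np.cos(a),.026*np.sin(a),z] for a in np.linspace(0,2*np.pi,73)]).max(0))
m=np.array([.4824,-.0533,0]); print(proj(S,[m+[0,0,z] for z in (.04,.086)]))
```

```text
0.167 [[258.91621846 168.92451897]] [248.2298221  162.39425409] [269.59509589 175.68573752]
0.141 [[258.72130224 177.19761739]] [248.201791   170.62850122] [269.23311208 183.99536952]
[[257.8781291  207.77537249]
 [258.18474803 194.62149698]]
```

View pics/p1z.png

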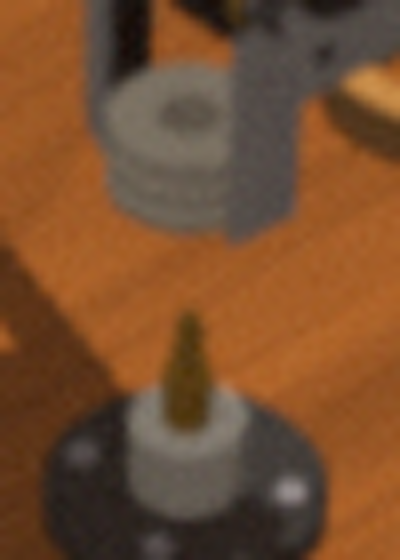

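```bash
cat >> h.py <<'E'
def subedge(v,x0):  # half-level crossing along 1-D profile with two plateaus
    a,b=np.median(v[:3]),np.median(v[-3:]); t=(v-(a+b)/2)*np.sign(b-a); i=np.where((t[:-1]<0)&(t[1:]>=0))[0][0]
    return x0+i+(-t[i])/(t[i+1]-t[i])
E
python3 - <<'E'
from h import *
S=load("scene_place1.npz"); I=S["color"].astype(float); B=cv2.GaussianBlur(I,(3,3),0.6)[...,2] # blue: white vs wood
# ring left edge
for y in range(172,180): print(y, round(subedge(B[y,241:255],241),2), end=' | ')
print()
np.set_printoptions(linewidth=200)
print("ring top cols"); 
for x in range(252,262): print(x, B[158:168,x].astype(int), B[176:190,x].astype(int))
print("hole"); print(B[163:176,252:266].astype(int))
print("ped"); print(B[200:222,246:270].astype(int))
E
```

```text
172 246.94 | 173 247.37 | 174 247.54 | 175 247.5 | 176 247.44 | 177 247.47 | 178 247.8 | 179 248.12 | 
ring top cols
252 [15 15 15 16 20 43 72 91 97 98] [82 84 83 82 84 77 64 50 42 40 39 39 39 39]
253 [21 20 23 22 33 59 84 96 99 98] [81 84 85 82 84 83 71 56 45 40 40 39 38 38]
254 [33 30 31 33 46 70 90 97 97 95] [79 83 86 81 82 85 76 61 49 41 38 37 37 37]
255 [36 36 36 39 54 75 92 97 95 90] [81 82 84 81 82 85 79 65 51 42 37 35 35 37]
256 [38 38 40 42 58 79 94 95 91 83] [83 82 84 82 81 84 82 68 52 43 35 35 35 36]
257 [37 37 37 43 60 81 94 96 90 81] [83 81 82 81 80 84 82 70 56 42 36 37 37 38]
258 [36 37 35 42 60 82 95 96 89 78] [81 79 81 81 79 82 82 69 56 42 36 36 37 37]
259 [33 36 36 43 61 84 95 95 89 79] [80 78 81 82 80 81 80 67 52 40 36 36 37 38]
260 [27 32 35 41 59 82 95 98 92 82] [81 78 79 80 79 81 79 67 49 38 37 37 38 40]
261 [24 28 33 40 56 78 94 98 94 87] [82 79 80 80 77 81 78 66 51 38 36 37 38 39]
hole
[[43 59 70 75 79 81 82 84 82 78 73 71 74 73]
 [72 84 90 92 94 94 95 95 95 94 91 84 78 73]
 [91 96 97 97 95 96 96 95 98 98 95 90 80 73]
 [97 99 97 95 91 90 89 89 92 94 96 90 80 74
[... 1890 characters left out ...]
8  66]
 [ 31  29  31  32  40  61  73  78  82  80  81  82  81  82  81  80  80  77  68  61  57  56  63  83]
 [ 29  29  27  28  36  52  69  76  80  80  81  82  82  83  82  82  80  73  62  54  50  54  66  92]
 [ 30  32  28  27  31  42  57  68  74  79  81  82  81  81  80  77  74  64  50  40  41  47  59  79]
 [ 30  32  30  29  31  35  42  52  63  71  78  78  76  76  74  68  61  50  39  31  35  38  45  55]
 [ 30  32  32  30  30  31  33  39  45  52  61  65  64  61  56  50  43  37  32  30  31  32  35  40]
 [ 31  32  33  31  29  30  30  35  38  40  41  42  41  38  36  35  30  30  30  31  31  29  31  34]
 [ 30  31  31  31  30  32  35  42  48  47  38  33  30  29  29  30  30  30  30  30  29  30  32  36]]
```

Run:
```python
from h import *
S=load("scene_place1.npz")
a=plane(S,(258.35,168.8),.167);b=plane(S,(258.0,207.75),.04);print(a,b,(b-a)*1e3)
T=load("top0.npz")
print(plane(T,(250.44,217.45),.04),proj(T,[[.4805,-.0511,.04]]))
```

```text
[ 0.47923863 -0.05181875  0.167     ] [ 0.48253657 -0.05299397  0.04      ] [   3.29794228   -1.17522012 -127.        ]
[ 0.48076186 -0.04749189  0.04      ] [[251.90827415 217.52210053]]
```

>>> send_rows --rows '[2,-0.5,-10,-0.15,0.25,0,0,0,0,-12,0,0,0,0,0,0,-12,0,0,0,0,0,0,-12,0,0,0,0,0,0,-12,0,0,0,0,0,0,-8,0,0,0,0,0,0,-7,0,0,0,0,0,0,0,0,0,0,0]'

```text
time: 10.7
tool_pos: [0.4818, -0.0507, 0.0639]
ee_rot: [-3.14, 0.002, 0.003]
wrist_force: [0.4, -0.0, -1.5]
width: 0.0518
```

Run:
```python
from look import *
o=look("place2",(235,175,285,225),(205,160,305,260))
R=tgt([0,0,-1],[1,0,0]); print((R*Robs(o).inv()).as_rotvec(degrees=True).round(2))
S=load("scene_place2.npz"); B=cv2.GaussianBlur(S["color"].astype(float),(3,3),0.6)
np.set_printoptions(linewidth=200)
print(B[184:204,250:270,0].astype(int)); 
p=o["tool_pos"]; print(proj(S,[p+[0,0,.0286-.0],p+[0,0,.0156]]), proj(S,[[.4825,-.053,.086],[.48,-.051,.086]]))
```

```text
10.8 [ 0.4824 -0.0508  0.0648] [-2.220e-01  1.600e-02  1.730e+00  1.000e-03  1.397e+00 -2.250e-01] [ 0.3  0.6 -1.3] 0.052
[-0.04 -0.02 -0.17]
[[ 34  25  31  61 113 151 164 162 155 140 113  86  64  56  61  71  71  65  59  63]
 [ 34  29  36  64 111 143 152 151 146 141 132 119 102  88  81  81  80  78  70  70]
 [ 39  43  59  84 113 132 137 136 133 132 132 131 125 115  97  86  83  80  78  77]
 [ 57  74  92 108 119 125 127 127 125 127 127 128 126 117 100  88  85  84  84  82]
 [ 85 103 115 122 124 124 123 123 122 123 122 124 122 109  95  87  86  87  86  84]
 [108 118 124 125 124 121 117 115 114 115 118 121 121 110  96  87  86  84  82  82]
 [120 123 125 124 120 115 107 104 103 104 107 112 116 107  93  87  84  82  81  80]
 [122 123 125 124 117 106  98  95  97  96  99 104 108 104  92  87  84  84  83  79]
 [122 124 124 123 116 103  94  92  94  94  96 100 105 102  91  86  85  83  82  82]
 [123 125 123 122 119 108  98  96  98  98  99 105 110 104  92  86  84  82  82  83]
 [120 125 125 124 121 115 108 106 105 104 108 113 116 105  92  87  87  83  83  84]
 [115 121 123 124 124 123 121 118 116 117 120 121 117 104  91  87  86  83  81  83]
 [107 114 120 123 123 124 124 124 122 123 124 123 118 103  90  85  83  83  83  83]
 [105 107 113 117 119 121 123 122 120 123 123 122 116 102  91  86  82  81  82  83]
 [104 104 106 108 110 114 116 117 116 117 117 115 110  99  89  86  85  83  82  83]
 [104 107 109 106 105 105 106 107 106 107 108 107 102  95  87  85  86  84  84  83]
 [104 106 110 111 109 107 105 104 102 104 106 104 100  93  88  85  85  81  81  83]
 [103 105 108 111 112 110 106 105 105 105 107 105 100  94  87  84  85  82  82  83]
 [100 105 108 105 104 106 104 105 105 104 106 105  99  92  86  84  83  83  83  83]
 [ 92 101 106 106 106 108 105 103 102 102 103 102  99  93  88  84  81  81  82  85]]
[[258.96149963 192.00742533]
 [258.8670504  195.8277085 ]] [[258.29851511 194.59015101]
 [258.22666517 193.75900159]]
```

View pics/place2.png

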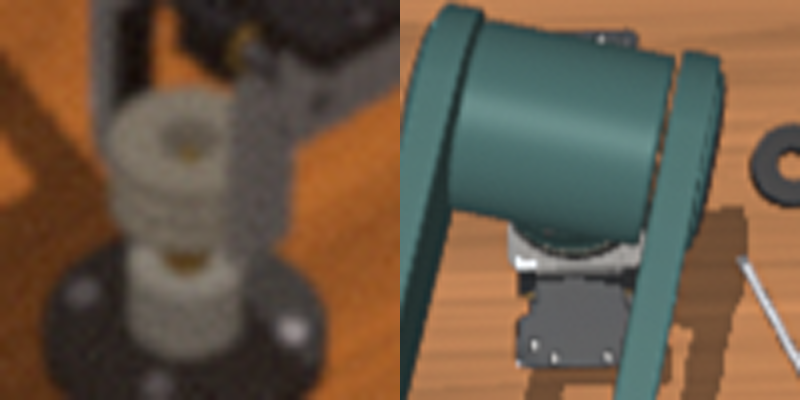

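Run:
```python
from h import *
S=load("scene_place2.npz"); C=S["color"].astype(float); D=(C[...,0]-C[...,2])
np.set_printoptions(linewidth=200)
print(D[186:212,250:268].astype(int)); print(C[186:200,250:268,2].astype(int))
s0=load("scene0.npz")["color"].astype(float); print("start"); print((s0[...,0]-s0[...,2])[190:212,250:268].astype(int))
```

```text
[[12 12 13 21 44 56 57 47 45 41 47 57 58 56 29  9 11 11]
 [12 16 19 21 27 26 25 25 25 27 28 32 31 35 24 13 11 13]
 [21 22 24 22 23 26 26 27 26 23 23 26 24 19 11 13 12 12]
 [23 22 27 26 24 23 19 21 25 21 24 22 27 19 14  9  9 12]
 [24 26 27 26 25 23 21 21 22 21 23 20 22 21 17 12 12  7]
 [25 22 26 21 25 21 21 21 25 21 21 22 22 17 12 14 11 12]
 [27 22 27 24 22 22 20 21 26 24 21 21 23 18 15 12 14 14]
 [26 23 24 27 25 22 20 32 43 34 24 23 23 17 10  9 10 10]
 [25 25 23 24 25 25 23 36 52 43 29 23 23 19 10 13 12  9]
 [24 23 24 24 23 25 27 30 38 36 27 26 21 21 14 13 10 12]
 [20 22 26 24 23 29 24 29 26 26 27 24 23 17 13 10 10 12]
 [26 22 25 23 25 25 25 23 20 27 24 25 23 17 15 13  9 12]
 [21 22 22 26 23 23 24 26 24 26 23 24 23 18 12 15 11 11]
 [23 24 26 23 20 24 20 23 23 23 24 22 21 16 11 11 11 12]
 [22 22 26 24 25 22 23 26 21 26 23 22 20 13 14  9 12 13]
 [20 21 24 23 24 25 21 20 24 20 22 21 19 17 11 11 12 10]
 [25 24 23 21 21 21 21 24 21 21 25 21 23 17 12 11 13  6]
 [28 25 23 26 24 24 23 21 23 22 22 23 23 15 13 10 13 13]
 [28 19 21 23 23 25 25 22 23 22 23 23 21 16 14 13 12  8]
 [16 14 18 19 23 
[... 2390 characters left out ...]
 99 111 127 129 131 129]
 [113 101  76  62  51  59  65  78  87  90  73  59  60  72 100 115 123 128]
 [ 69  46  40  28  30  41  54  63  71  63  54  38  32  40  48  64  91 108]
 [ 24  21  23  22  27  34  51  63  65  59  46  34  25  25  25  26  39  66]
 [ 16  22  23  24  26  35  51  67  66  63  46  34  27  23  24  18  16  23]
 [ 15  24  24  26  25  32  48  62  58  56  39  29  27  22  23  19  16  11]
 [ 17  23  26  22  24  29  34  45  48  42  30  26  24  23  25  20  16  10]
 [ 14  22  22  24  26  25  28  28  34  32  26  24  24  24  22  19  16  11]
 [ 14  15  23  24  28  24  26  23  25  24  23  24  21  22  23  16  11  12]
 [ 16  16  19  21  25  22  26  23  23  25  22  23  23  20  16  16  13  14]]
```

Run:
```python
from h import *
S=load("scene_place2.npz")
a=plane(S,(258.9,192.3),.0934)
for q in ((258.15,193.2),(258.15,193.7)):
    b=plane(S,q,.086);print(a,b,((b-a)*1e3).round(1))
S=load("scene0.npz");im=S["color"][185:225,235:285]
cv2.imwrite("pics/m0.png",cv2.resize(im,None,fx=14,fy=14,interpolation=cv2.INTER_CUBIC)[:,:,::-1])
T=load("top0.npz");im=T["color"][200:236,230:270]
cv2.imwrite("pics/m1.png",cv2.resize(im,None,fx=14,fy=14,interpolation=cv2.INTER_CUBIC)[:,:,::-1])
```

```text
[ 0.48310383 -0.05166479  0.0934    ] [ 0.47826546 -0.04970515  0.086     ] [-4.8  2.  -7.4]
[ 0.48310383 -0.05166479  0.0934    ] [ 0.47970263 -0.05099611  0.086     ] [-3.4  0.7 -7.4]
```

View pics/m0.png

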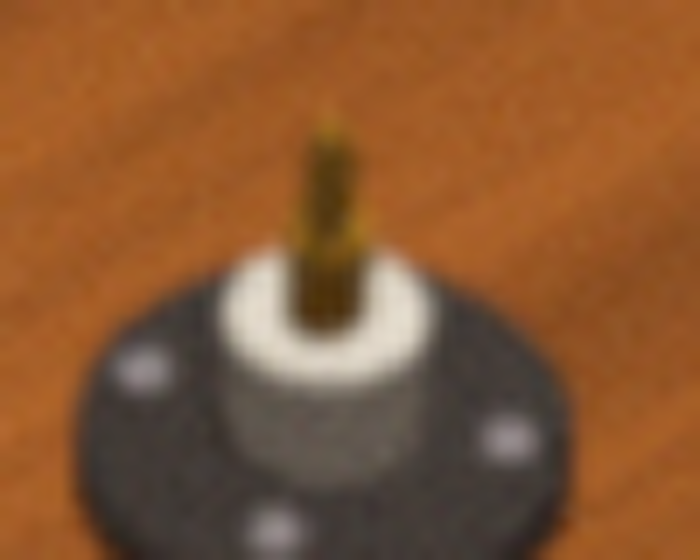

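View pics/m1.png

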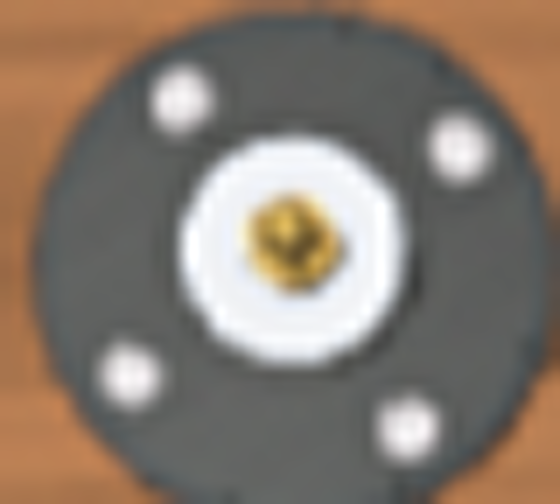

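>>> send_rows --rows '[-1.6,0.4,0,0,0,0,0,-1.6,0.4,0,0,0,0,0,0,0,0,0,0,0,0,0,0,-2,0,0,0,0,0,0,-2,0,0,0,0,0,0,-2,0,0,0,0,0,0,-2,0,0,0,0,0,0,0,0,0,0,0]'

```text
time: 11.8
tool_pos: [0.4787, -0.05, 0.0562]
ee_rot: [-3.141, 0.002, 0.003]
wrist_force: [-0.0, -0.0, -0.2]
width: 0.0521
```

Run:
```python
from look import *
o=look("place3",(235,175,285,225),(205,160,305,260))
print(o["wrist_torque"].round(2))
```

```text
11.9 [ 0.4789 -0.05    0.0565] [-2.220e-01  1.600e-02  1.747e+00  1.000e-03  1.380e+00 -2.250e-01] [-0.5 -0.3 -0.7] 0.052
[-0.01 -0.03 -0.  ]
```

View pics/place3.png

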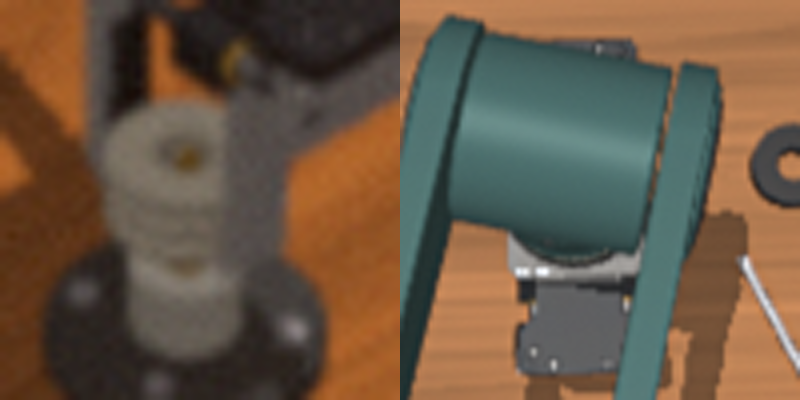

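>>> send_rows --rows '[0,0,-3,0,0,0,0,0,0,-3,0,0,0,0,0,0,-3,0,0,0,0,0,0,-3,0,0,0,0,0,0,-3,0,0,0,0,0,0,-2,0,0,0,0,0,0,0,0,0,0,0,0,0,0,0,0,0,0]'

```text
time: 12.9
tool_pos: [0.479, -0.05, 0.0396]
ee_rot: [-3.141, 0.001, 0.003]
wrist_force: [0.1, 0.5, -0.6]
width: 0.052
```

Run:
```python
from look import *
o=look("place4",(235,175,285,225),(205,160,305,260))
print(o["wrist_torque"].round(2))
```

```text
13.0 [ 0.479  -0.05    0.0397] [-2.220e-01  3.200e-02  1.767e+00  1.000e-03  1.344e+00 -2.250e-01] [ 0.4 -0.2 -1. ] 0.0522
[ 0.01 -0.1  -0.05]
```

View pics/place4.png

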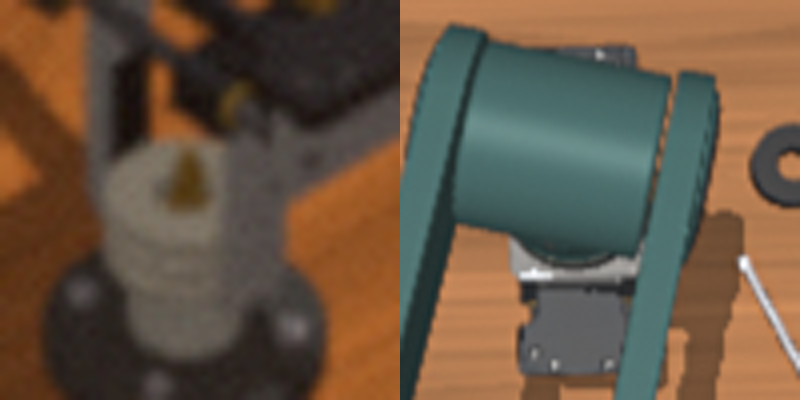

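>>> send_rows --rows '[0,0,-0.8,0,0,0,0,0,0,-0.8,0,0,0,0,0,0,-0.6,0,0,0,0,0,0,0,0,0,0,0,0,0,0,0,0,0,0,0,0,0,0,0,0,0,0,0,0,0,0,0,0,0,0,0,0,0,0,0]'

```text
time: 14.0
tool_pos: [0.4789, -0.05, 0.0373]
ee_rot: [-3.141, 0.001, 0.003]
wrist_force: [-0.5, -0.2, -1.4]
width: 0.0516
```

>>> send_rows --rows '[0,0,-0.5,0,0,0,0,0,0,0,0,0,0,0,0,0,-0.5,0,0,0,0,0,0,0,0,0,0,0,0,0,-0.5,0,0,0,0,0,0,0,0,0,0,0,0,0,0,0,0,0,0,0,0,0,0,0,0,0]'

```text
time: 15.0
tool_pos: [0.479, -0.05, 0.0366]
ee_rot: [-3.141, 0.001, 0.003]
wrist_force: [-2.3, -0.0, 5.5]
width: 0.0518
```

Run:
```python
from look import *
o=look("place5",(235,175,285,225),(205,160,305,260))
print(o["wrist_torque"].round(2))
```

```text
15.1 [ 0.4789 -0.05    0.0366] [-2.220e-01  3.500e-02  1.770e+00  1.000e-03  1.337e+00 -2.250e-01] [-3.4  1.4  5.9] 0.0522
[0.07 0.47 0.01]
```

View pics/place5.png

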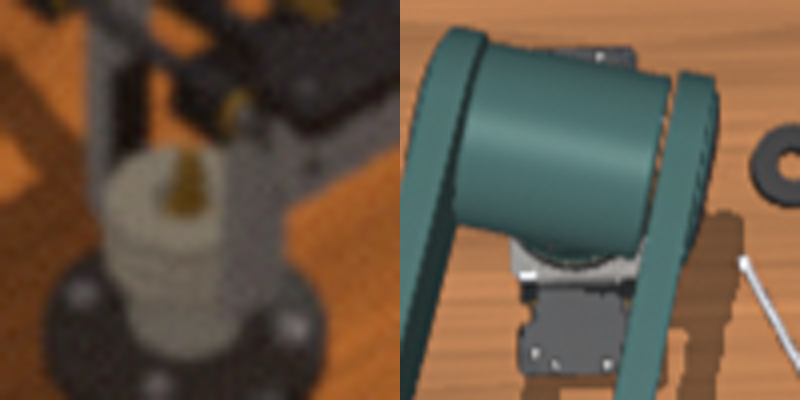

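>>> send_rows --rows '[0,0,0.5,0,0,0,0,0,0,0,0,0,0,0.6,0,0,0,0,0,0,0.7,0,0,0,0,0,0,0.8,0,0,0,0,0,0,1,0,0,0,0,0,0,1,0,0,0,0,0,0,1,0,0,0,0,0,0,1]'

```text
time: 16.1
tool_pos: [0.4789, -0.05, 0.0363]
ee_rot: [-3.141, 0.001, 0.003]
wrist_force: [0.3, 0.1, -0.0]
width: 0.0944
```

Run:
```python
from look import *
o=look("rel1",(235,175,285,225),(205,160,305,260))
S=load("scene_rel1.npz");
for z,n in((.066,"top"),(.04,"bot")): print(n,proj(S,[[.48,-.051,z]]))
```

```text
16.2 [ 0.4789 -0.05    0.0363] [-2.220e-01  3.600e-02  1.770e+00  1.000e-03  1.337e+00 -2.250e-01] [ 0.5 -0.4  0. ] 0.0936
top [[258.09115806 199.56146804]]
bot [[257.91958689 206.90821148]]
```

View pics/rel1.png

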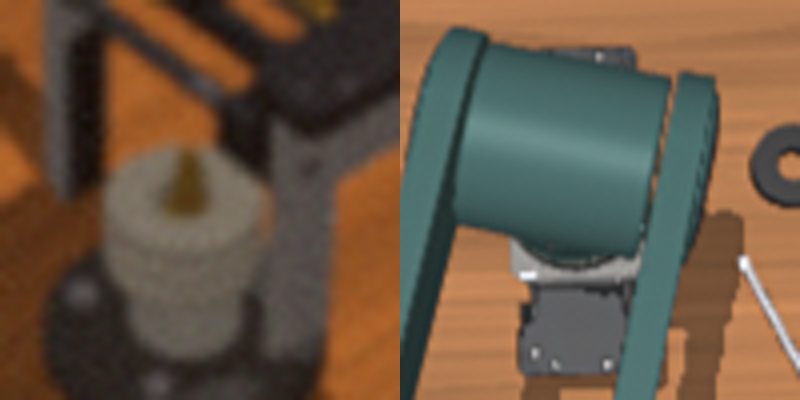

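>>> send_rows --rows '[0,0,12,0,0,0,1,0,0,25,0,0,0,1,0,0,30,0,0,0,1,0,0,30,0,0,0,1,0,0,30,0,0,0,1,8,25,20,0,0,0,1,8,25,20,0,0,0,1,8,25,20,0,0,0,1]'

```text
time: 17.2
tool_pos: [0.5032, 0.0257, 0.2251]
ee_rot: [-3.141, -0.001, 0.003]
wrist_force: [-0.1, 0.4, 0.1]
width: 0.0941
```

>>> send_rows --rows '[7.4,37,-3,-4.4,0,0,1,7.4,37,-3,-4.4,0,0,1,7.4,37,-3,-4.4,0,0,1,7.4,37,-3,-4.4,0,0,1,7.4,37,-3,-4.4,0,0,1,7.4,37,-3,-4.4,0,0,1,7.4,37,-3,-4.4,0,0,1,7.4,37,-3,-4.4,0,0,1]'

```text
time: 18.2
tool_pos: [0.5623, 0.3226, 0.2004]
ee_rot: [2.527, 0.001, 0.002]
wrist_force: [0.8, -0.1, 0.4]
width: 0.0944
```

Run:
```python
from look import *
o=look("npre1",(320,90,420,190),(55,140,155,240))
Rt=tgt([-.011,-.574,-.819],[1,-.02,0]); print((Rt*Robs(o).inv()).as_rotvec(degrees=True).round(2))
R=Robs(o).as_matrix(); p=o["tool_pos"]; c=np.array([.562,.2918,.1245])
print("pre",((c-.045*Rt.as_matrix()[:,2]-p)*1e3).round(1))
T=load("top_npre1.npz");S=load("scene_npre1.npz")
for X in (T,S):print(proj(X,[p+s*a*R[:,0]+y*R[:,1] for a in (.047,.0595) for s in (1,-1) for y in (-.008,.008)]).round(1).tolist())
cv2.imwrite("pics/m2.png",cv2.resize(T["color"][196:240,225:275],None,fx=12,fy=12,interpolation=cv2.INTER_CUBIC)[:,:,::-1])
```

```text
18.3 [0.561  0.3257 0.1925] [ 0.681  0.622  0.827 -0.53   2.054  0.506] [-0.8 -0.2 -0.6] 0.0941
[ 0.37 -0.64 -1.57]
pre [  1.5  -8.1 -31.1]
[[71.7, 156.2], [75.9, 155.0], [69.8, 199.2], [74.1, 198.3], [72.0, 150.6], [76.2, 149.3], [69.5, 205.0], [73.8, 204.2]]
[[397.7, 127.2], [395.6, 126.0], [369.4, 112.7], [367.1, 111.5], [401.7, 129.2], [399.6, 128.0], [365.8, 110.9], [363.5, 109.6]]
```

View pics/npre1.png

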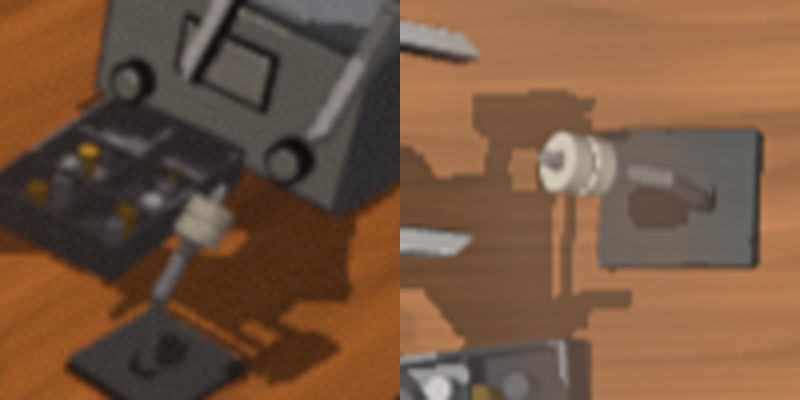

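View pics/m2.png

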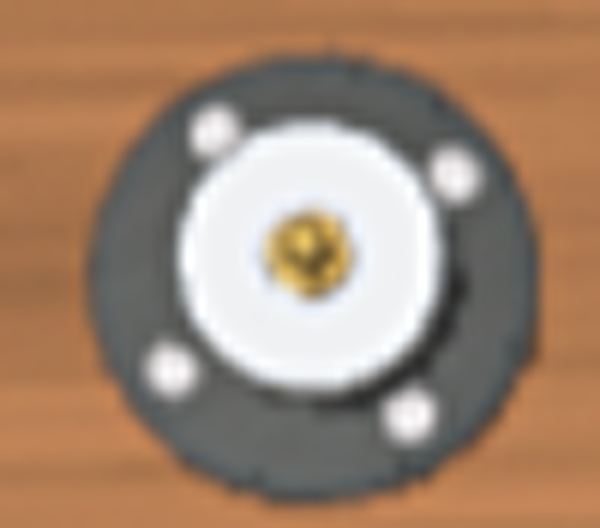

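The top crop (m2.png) shows the wide ring flat and centred around the stud. In npre1.png the narrow ring is at top (98,181), with the fingertips at about (73,153) and (72,199).

>>> send_rows --rows '[0.3,-1.6,-6.2,0.07,-0.13,-0.3,1,0.3,-1.6,-6.2,0.07,-0.13,-0.3,1,0.3,-1.6,-6.2,0.07,-0.13,-0.3,1,0.3,-1.6,-6.2,0.07,-0.13,-0.3,1,0.3,-1.6,-6.2,0.07,-0.13,-0.3,1,0,0,0,0,0,0,1,0,0,0,0,0,0,1,0,0,0,0,0,0,1]'

```text
time: 19.3
tool_pos: [0.5637, 0.3132, 0.1686]
ee_rot: [2.535, -0.009, -0.024]
wrist_force: [0.4, -0.5, 0.2]
width: 0.0941
```

Run:
```python
from look import *
o=look("npre2",(330,100,410,180),(65,140,125,220))
Rt=tgt([-.011,-.574,-.819],[1,-.02,0]); print((Rt*Robs(o).inv()).as_rotvec(degrees=True).round(2))
R=Robs(o).as_matrix(); p=o["tool_pos"]; c=np.array([.562,.2918,.1245])
print("rel",(R.T@(c-p)*1e3).round(1))
T=load("top_npre2.npz");S=load("scene_npre2.npz")
for X in (T,S):print(proj(X,[p+s*a*R[:,0]+y*R[:,1] for a in (.047,.0595) for s in (1,-1) for y in (-.008,.008)]).round(1).tolist())
print(proj(S,[c,c+.027*-R[:,2]]),proj(T,[c,c+.027*-R[:,2]]))
```

```text
19.4 [0.5637 0.3132 0.1685] [ 0.662  0.607  0.892 -0.512  1.997  0.559] [0.4 0.1 0.1] 0.094
[-0.24  0.51  0.26]
rel [-1.6 -7.5 48.4]
[[82.6, 157.3], [86.9, 156.3], [79.9, 199.3], [84.2, 198.8], [83.0, 151.8], [87.2, 150.8], [79.5, 205.0], [83.8, 204.5]]
[[393.6, 136.7], [391.3, 135.6], [366.2, 122.2], [363.7, 121.0], [397.5, 138.8], [395.2, 137.7], [362.7, 120.4], [360.2, 119.1]]
[[370.11318731 144.70071648]
 [375.10598527 136.00033434]] [[100.64142024 181.9126597 ]
 [ 90.0701504  180.21357143]]
```

View pics/npre2.png

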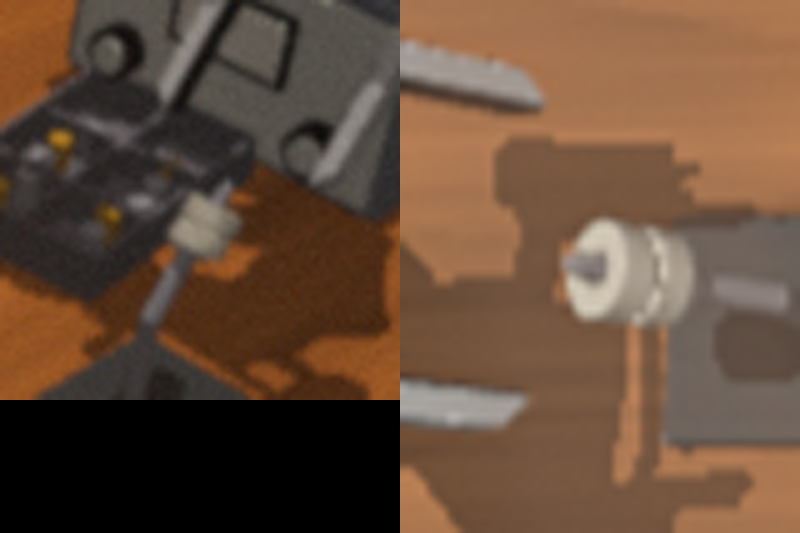

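Run:
```python
from bench import *
from h import *
o=get_obs();p=o["tool_pos"]
z=np.array([-.011,-.574,-.819]); c=np.array([.563,.2917,.1245])
print(p,(c-.040*z-p)*1e3,(c+.009*z-p)*1e3)
```

```text
[0.56367252 0.31322207 0.16850876] [ -0.2325222    1.43792714 -11.2487607 ] [ -0.7715222  -26.68807286 -51.3797607 ]
```

>>> send_rows --rows '[-0.1,0.7,-5.6,-0.12,0.25,0.13,1,-0.1,0.7,-5.6,-0.12,0.25,0.13,1,-0.1,-5.6,-8,0,0,0,1,-0.1,-5.6,-8,0,0,0,1,-0.1,-5.6,-8,0,0,0,1,-0.1,-5.6,-8,0,0,0,1,-0.1,-5.6,-8,0,0,0,1,0,0,0,0,0,0,1]'

```text
time: 20.4
tool_pos: [0.5625, 0.2856, 0.1162]
ee_rot: [2.529, 0.001, -0.02]
wrist_force: [-0.9, 0.3, 0.4]
width: 0.0937
```

Run:
```python
from look import *
o=look("npre3",(330,100,410,180),(65,140,125,220))
Rt=tgt([-.011,-.574,-.819],[1,-.02,0]); print((Rt*Robs(o).inv()).as_rotvec(degrees=True).round(2))
R=Robs(o).as_matrix(); p=o["tool_pos"]; c=np.array([.563,.2917,.1245])
print("rel",(R.T@(c-p)*1e3).round(1))
T=load("top_npre3.npz");S=load("scene_npre3.npz")
for X in (T,S):print(proj(X,[p+s*a*R[:,0]+y*R[:,1] for a in (.047,.0595) for s in (1,-1) for y in (-.008,.008)]).round(1).tolist())
```

```text
20.5 [0.563  0.2864 0.1172] [ 0.635  0.591  1.02  -0.501  1.892  0.582] [ 0.1  0.3 -0.2] 0.0939
[ 0.01 -0.    0.01]
rel [-0.1 -0.2 -9. ]
[[103.2, 162.6], [107.4, 161.7], [100.9, 202.5], [105.2, 201.9], [103.5, 157.4], [107.7, 156.4], [100.6, 207.9], [104.9, 207.4]]
[[383.5, 156.0], [381.2, 155.1], [356.9, 140.7], [354.4, 139.7], [387.2, 158.1], [384.9, 157.3], [353.5, 138.8], [351.0, 137.8]]
```

View pics/npre3.png

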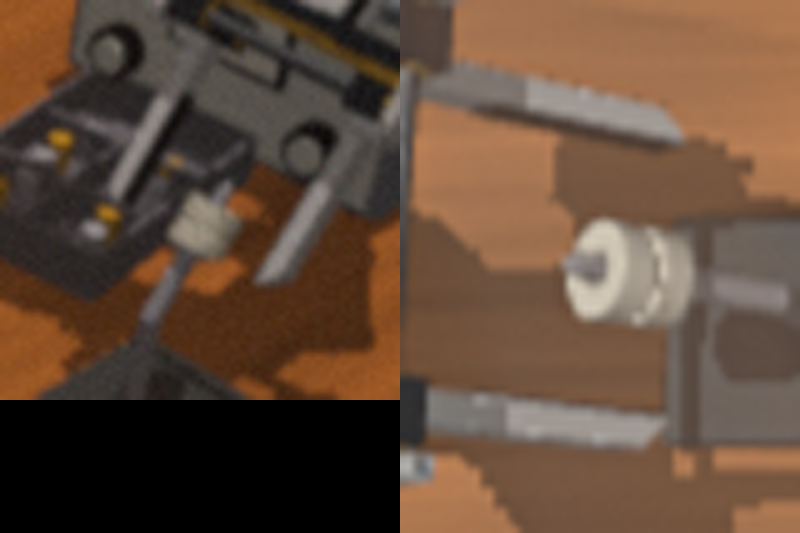

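>>> send_rows --rows '[0,0,0,0,0,0,0.7,0,0,0,0,0,0,0.55,0,0,0,0,0,0,0.45,0,0,0,0,0,0,0.35,0,0,0,0,0,0,0.2,0,0,0,0,0,0,0,0,0,0,0,0,0,0,0,0,0,0,0,0,0]'

```text
time: 21.5
tool_pos: [0.5631, 0.2864, 0.1171]
ee_rot: [2.53, -0.001, -0.02]
wrist_force: [1.2, -0.0, -0.1]
width: 0.0324
```

Run:
```python
from look import *
o=look("ngr1",(330,100,410,180),(65,140,125,220))
print(o["wrist_torque"].round(2))
```

```text
21.6 [0.5631 0.2863 0.1171] [ 0.635  0.592  1.02  -0.501  1.892  0.582] [ 1.6 -1.1  0.1] 0.0322
[ 0.2  -0.26  0.15]
```

View pics/ngr1.png

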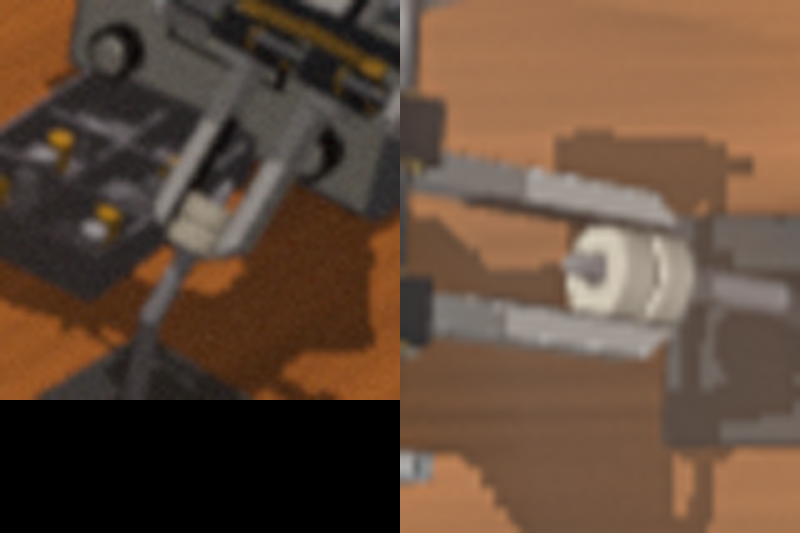

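Run:
```python
from h import *
S=load("scene_ngr1.npz");T=load("top_ngr1.npz")
a=cv2.resize(S["color"][125:160,352:392],(400,350),interpolation=cv2.INTER_CUBIC);b=cv2.resize(T["color"][162:197,78:118],(400,350),interpolation=cv2.INTER_CUBIC)
cv2.imwrite("pics/ngr1z.png",np.hstack([a,b])[:,:,::-1])
```

```text
(no output)
```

View pics/ngr1z.png

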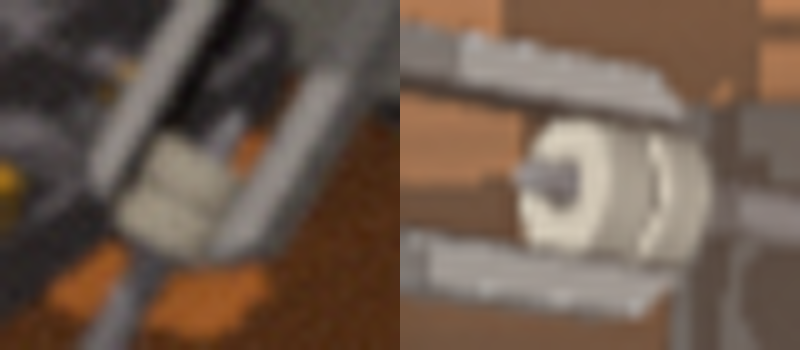

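>>> send_rows --rows '[0,-0.7,0.5,0,0,0,0,0,0,0,0,0,0,0,0,1.15,1.65,0,0,0,0,0,1.15,1.65,0,0,0,0,0,1.15,1.65,0,0,0,0,0,1.15,1.65,0,0,0,0,0,0,0,0,0,0,0,0,0,0,0,0,0,0]'

```text
time: 22.6
tool_pos: [0.5629, 0.2903, 0.1242]
ee_rot: [2.53, -0.0, -0.02]
wrist_force: [-0.0, 1.3, -0.7]
width: 0.0325
```

Run:
```python
from look import *
o=look("nl1",(352,125,392,165),(78,160,118,200))
print(o["wrist_torque"].round(2))
```

```text
22.7 [0.5629 0.2903 0.1241] [ 0.639  0.594  1.003 -0.502  1.907  0.578] [-0.5  1.3  0.2] 0.0322
[ 0.32 -0.08 -0.  ]
```

View pics/nl1.png

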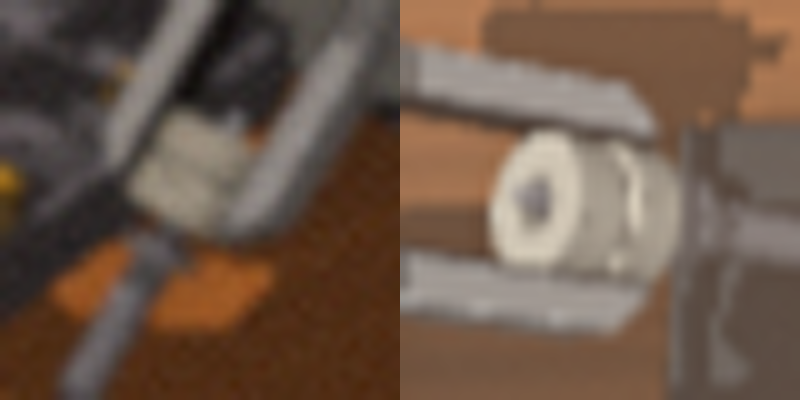

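>>> send_rows --rows '[0,3.2,4.6,0,0,0,0,0.1,3.2,4.6,0,0,0,0,0,3.2,4.6,0,0,0,0,0.1,3.2,4.6,0,0,0,0,0.1,3.2,4.6,0,0,0,0,0,3.2,4.6,0,0,0,0,0.1,3.2,4.6,0,0,0,0,0,3.2,4.6,0,0,0,0]'

```text
time: 23.7
tool_pos: [0.5633, 0.3161, 0.1613]
ee_rot: [2.53, -0.0, -0.02]
wrist_force: [-0.3, 0.3, -1.5]
width: 0.0327
```

Run:
```python
from look import *
o=look("nl2",(345,95,405,155),(60,150,120,210))
R=tgt([0,0,-1],[1,0,0]); print((R*Robs(o).inv()).as_rotvec(degrees=True).round(2))
```

```text
23.8 [0.5635 0.3164 0.1617] [ 0.666  0.619  0.889 -0.51   1.996  0.558] [ 0.3 -0.  -0.9] 0.0324
[35.   -0.27  1.11]
```

View pics/nl2.png

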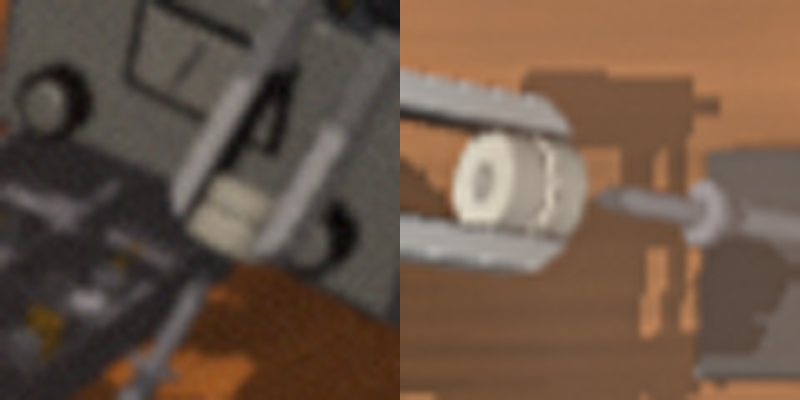

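>>> send_rows --rows '[0,0,25,4.4,0,0,0,0,0,25,4.4,0,0,0,-6,-30,3,4.4,0,0.2,0,-6,-30,3,4.4,0,0.2,0,-6,-30,3,4.4,0,0.2,0,-6,-30,3,4.4,0,0.2,0,-6,-30,3,4.4,0,0.2,0,-6,-30,3,4.2,0,0.1,0]'

```text
time: 24.8
tool_pos: [0.5268, 0.1347, 0.2294]
ee_rot: [-3.141, 0.006, 0.002]
wrist_force: [-0.4, -1.3, -1.0]
width: 0.0327
```

>>> send_rows --rows '[-6,-27,-14,0,0,0,0,-6,-27,-14,0,0,0,0,-6,-27,-14,0,0,0,0,-6,-27,-14,0,0,0,0,-6,-27,-14,0,0,0,0,-6,-27,-14,0,0,0,0,-6,-20,-14,0,0,0,0,-6,-4,-14,0,0,0,0]'

```text
time: 25.8
tool_pos: [0.4788, -0.0511, 0.1165]
ee_rot: [3.14, 0.007, 0.0]
wrist_force: [0.7, -0.2, -0.0]
width: 0.0323
```

>>> send_rows --rows '[0,0,0,0,0,0,0,0,0,0,0,0,0,0,0,0,0,0,0,0,0,0,0,0,0,0,0,0,0,0,0,0,0,0,0,0,0,0,0,0,0,0,0,0,0,0,0,0,0,0,0,0,0,0,0,0]'

```text
time: 26.8
tool_pos: [0.4793, -0.0501, 0.117]
ee_rot: [3.141, 0.007, 0.002]
wrist_force: [-0.1, -0.2, -0.3]
width: 0.0325
```

Run:
```python
from look import *
o=look("np1",(235,150,285,210),(205,160,305,260))
R=tgt([0,0,-1],[1,0,0]); print((R*Robs(o).inv()).as_rotvec(degrees=True).round(2))
p=o["tool_pos"];S=load("scene_np1.npz")
print(proj(S,[p+[0,0,.022],p+[0,0,.009],p+[0,0,-.004],[.48,-.051,.086]]))
```

```text
26.9 [ 0.4793 -0.0501  0.117 ] [-0.22  -0.025  1.662 -0.002  1.51  -0.222] [ 1.   0.6 -0.9] 0.0322
[ 0.05 -0.39 -0.11]
[[258.66933777 177.42754688]
 [258.57475742 181.45722626]
 [258.48162837 185.42507198]
 [258.22666517 193.75900159]]
```

View pics/np1.png

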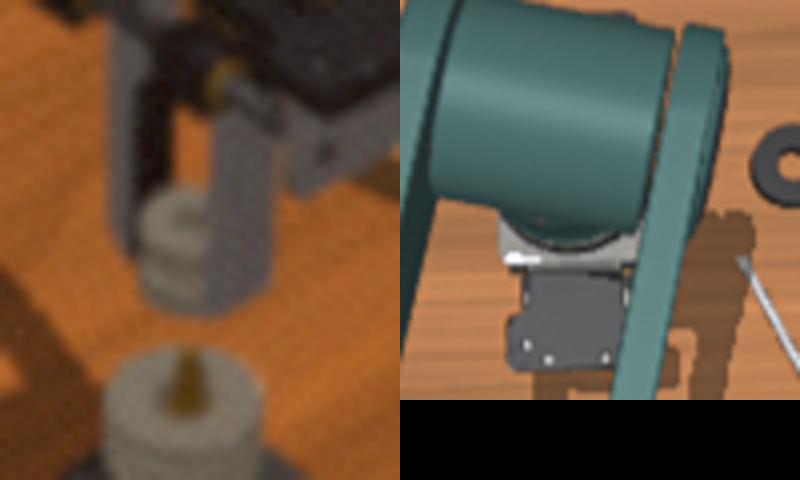

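Run:
```python
from h import *
S=load("scene_np1.npz"); C=cv2.GaussianBlur(S["color"].astype(float),(3,3),0.6); B=C[...,2];D=C[...,0]-C[...,2]
np.set_printoptions(linewidth=220)
print("B 168:193, 247:264");print(B[168:193,247:264].astype(int))
print("D tip");print(D[189:204,250:267].astype(int))
print("B wide");print(B[190:206,245:271].astype(int))
for q in ((258.75,181.1),(258.75,180.8)): 
    a=plane(S,q,.126)
    for t in ((258.08,193.0),(258.08,193.4)): b=plane(S,t,.086); print(a,b,((b-a)*1e3).round(1))
```

```text
B 168:193, 247:264
[[41 57 68 66 48 25 15 12 16 24 35 39 41 50 65 73 76]
 [41 58 68 66 48 27 16 12 12 22 33 39 39 47 65 73 75]
 [41 58 70 67 47 28 18 12 12 20 31 37 39 48 64 72 75]
 [43 60 70 67 48 27 15 12 16 26 38 42 42 51 65 73 75]
 [45 59 69 66 46 25 16 19 27 41 52 56 54 57 67 74 73]
 [46 60 69 66 48 29 25 39 51 65 74 78 76 72 72 74 72]
 [46 60 70 67 50 37 42 63 78 88 90 92 90 85 76 75 72]
 [47 59 71 67 53 50 67 85 94 95 91 89 89 85 78 76 73]
 [46 58 69 66 57 62 82 94 97 92 85 80 79 78 76 74 73]
 [45 56 67 64 59 69 88 96 96 90 82 78 75 74 76 74 75]
 [43 53 64 64 59 68 87 95 96 91 86 84 82 79 78 75 74]
 [42 51 62 64 56 64 83 93 98 97 94 93 89 85 80 76 74]
 [40 46 57 61 51 58 74 85 91 94 95 94 92 88 80 75 75]
 [39 41 49 54 49 56 68 75 80 83 87 88 88 83 77 73 72]
 [38 39 45 49 47 61 72 75 74 74 78 79 78 77 76 73 73]
 [39 38 43 44 47 64 79 81 77 76 76 75 73 74 74 74 74]
 [40 38 41 43 48 66 82 87 85 81 80 77 77 76 75 76 74]
 [41 40 40 40 47 62 76 85 86 85 84 82 82 79 75 75 75]
 [40 42 41 40 42 55 68 74 79 82 83 84 82 79 74 74 74]
 [40 41 41 41 43 50 61 68 72 74 77 78 78 77 74 75 73]
 
[... 2739 characters left out ...]

 [ 24  26  41  66  81  89  94  97  99  98  95  92  90  91  92  96  98  96  97  95  90  81  65  50  41  40]
 [ 22  25  40  66  80  84  88  92  96  96  97  98  98  98  97  97  96  96  96  92  83  74  65  50  42  38]
 [ 23  27  44  69  81  81  82  86  88  91  93  94  95  95  93  93  91  90  90  86  79  74  66  52  45  40]]
[ 0.47854623 -0.04887712  0.126     ] [ 0.47757251 -0.04932349  0.086     ] [ -1.   -0.4 -40. ]
[ 0.47854623 -0.04887712  0.126     ] [ 0.47872377 -0.05035739  0.086     ] [  0.2  -1.5 -40. ]
[ 0.4776769 -0.0480947  0.126    ] [ 0.47757251 -0.04932349  0.086     ] [ -0.1  -1.2 -40. ]
[ 0.4776769 -0.0480947  0.126    ] [ 0.47872377 -0.05035739  0.086     ] [  1.   -2.3 -40. ]
```

Run:
```python
from h import *
S=load("scene_nl2.npz");T=load("top_nl2.npz")
p=np.array([.5634,.3163,.1615]);R=Rn.from_euler('xyz',[2.53,0,-.02]).as_matrix()
c=p-.009*R[:,2]
th=np.linspace(0,2*np.pi,61)
pts=[c+s*.013*R[:,2]+.017*(np.cos(t)*R[:,0]+np.sin(t)*R[:,1]) for s in (1,-1) for t in th]
for n,X,b in (("S",S,(352,105,392,145)),("T",T,(62,160,92,190))):
    q=proj(X,pts); print(n,"ctr",proj(X,c),"ext",q.min(0),q.max(0)," dperp/mm",(proj(X,c+.001*R[:,1])-proj(X,c)),"du/mm",(proj(X,c-.001*R[:,2])-proj(X,c)))
    k=10 if n=="S" else 13
    x0,y0,x1,y1=b; im=cv2.resize(X["color"][y0:y1,x0:x1],None,fx=k,fy=k,interpolation=cv2.INTER_CUBIC)
    for ring in (q[:61],q[61:]): cv2.polylines(im,[np.int32(((ring-[x0,y0])+.5)*k)],True,(255,0,0),1)
    cv2.imwrite(f"pics/nl2{n}.png",im[:,:,::-1])
a=cv2.imread("pics/nl2S.png");b=cv2.imread("pics/nl2T.png")
cv2.imwrite("pics/nl2z.png",np.hstack([a[:390],b[:390]]))
```

```text
S ctr [[380.25229891 127.51991757]] ext [372.2577327 120.3329665] [388.32894465 134.70285952]  dperp/mm [[-0.14554229 -0.07269906]] du/mm [[ 0.19062698 -0.32717407]]
T ctr [[ 79.54473094 177.89927536]] ext [ 69.54568586 169.22645816] [ 89.51635891 186.40940887]  dperp/mm [[ 0.26479232 -0.05067036]] du/mm [[-0.42032987 -0.06999929]]
```

View pics/nl2z.png

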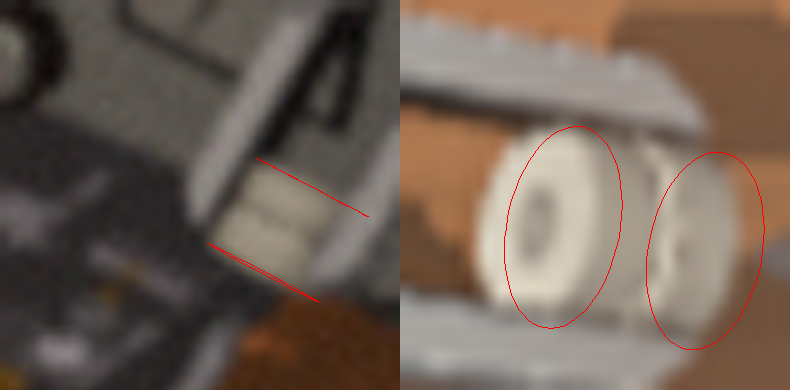

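Run:
```python
from h import *
S=load("scene_np1.npz")
for z in (.1275,.129):
  for ry in (180.8,181.0):
    a=plane(S,(258.65,ry),z)
    for t in ((258.08,193.0),(258.08,193.4)): b=plane(S,t,.086); print(z,ry,t[1],a[:2],((b-a)*1e3).round(1)[:2])
# wide ring top ellipse fit from edges (z=.066)
pts=[];B=cv2.GaussianBlur(S["color"].astype(float),(3,3),0.6)[...,2]
for y in range(195,204):
    pts.append((subedge(B[y,243:252],243),y)); pts.append((subedge(B[y,272:262:-1],0)*-1+272,y))
pts=np.array(pts);print(pts.round(1).tolist()); m=pts[:,0].reshape(-1,2).mean(1);print(m)
for q in ((257.75,199.4),(257.75,199.8)): print(plane(S,q,.066))
```

```text
0.1275 180.8 193.0 [ 0.47883344 -0.04950829] [-1.3  0.2]
0.1275 180.8 193.4 [ 0.47883344 -0.04950829] [-0.1 -0.8]
0.1275 181.0 193.0 [ 0.47941202 -0.05002885] [-1.8  0.7]
0.1275 181.0 193.4 [ 0.47941202 -0.05002885] [-0.7 -0.3]
0.129 180.8 193.0 [ 0.48015329 -0.05073239] [-2.6  1.4]
0.129 180.8 193.4 [ 0.48015329 -0.05073239] [-1.4  0.4]
0.129 181.0 193.0 [ 0.48073068 -0.05125188] [-3.2  1.9]
0.129 181.0 193.4 [ 0.48073068 -0.05125188] [-2.   0.9]
[[248.4, 195.0], [265.9, 195.0], [248.1, 196.0], [266.5, 196.0], [247.7, 197.0], [267.2, 197.0], [247.6, 198.0], [267.5, 198.0], [247.5, 199.0], [267.6, 199.0], [247.4, 200.0], [267.5, 200.0], [247.5, 201.0], [267.4, 201.0], [247.6, 202.0], [267.2, 202.0], [247.6, 203.0], [266.9, 203.0]]
[257.1598665  257.28665659 257.45180555 257.56838654 257.55190421
 257.48206267 257.46834849 257.39191093 257.20936094]
[ 0.47896085 -0.05125205  0.066     ]
[ 0.48010628 -0.05227961  0.066     ]
```

>>> send_rows --rows '[-1,0.2,-5,0,-0.35,0,0,0,0,-6,0,0,0,0,0,0,-6,0,0,0,0,0,0,-6,0,0,0,0,0,0,-5,0,0,0,0,0,0,-4,0,0,0,0,0,0,0,0,0,0,0,0,0,0,0,0,0,0]'

```text
time: 27.9
tool_pos: [0.4785, -0.0499, 0.0852]
ee_rot: [3.141, 0.0, 0.002]
wrist_force: [-0.3, 0.6, -0.9]
width: 0.0325
```

Run:
```python
from look import *
o=look("np2",(235,160,285,220),(205,160,305,260))
print(o["wrist_torque"].round(2))
```

```text
28.0 [ 0.4785 -0.0499  0.0853] [-2.210e-01 -1.000e-02  1.713e+00 -1.000e-03  1.438e+00 -2.230e-01] [ 0.2  0.4 -1.2] 0.0325
[-0.02 -0.04 -0.04]
```

View pics/np2.png

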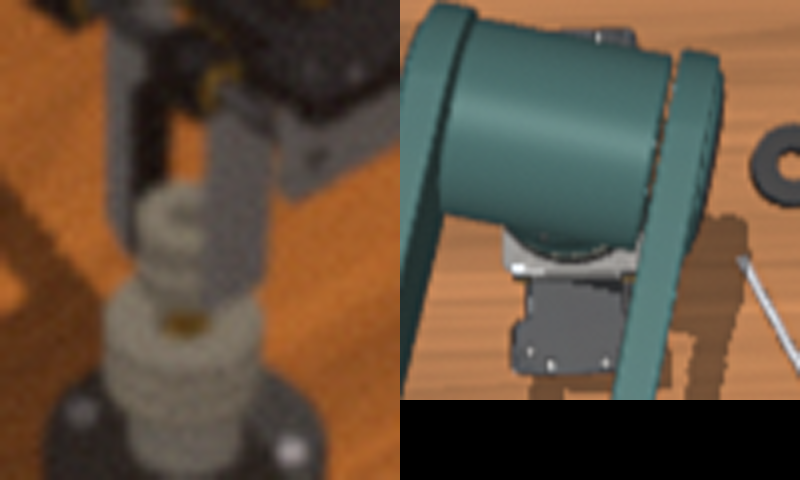

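>>> send_rows --rows '[0,0,-1.5,0,0,0,0,0,0,-1.5,0,0,0,0,0,0,-1.5,0,0,0,0,0,0,-1.5,0,0,0,0,0,0,0,0,0,0,0,0,0,0,0,0,0,0,0,0,0,0,0,0,0,0,0,0,0,0,0,0]'

```text
time: 29.0
tool_pos: [0.4786, -0.05, 0.0791]
ee_rot: [3.14, -0.0, 0.002]
wrist_force: [2.5, -1.8, -0.4]
width: 0.0321
```

>>> send_rows --rows '[0.7,-0.5,0,0,0,0,0,0,0,0,0,0,0,0,0,0,-1,0,0,0,0,0,0,-1,0,0,0,0,0,0,-1,0,0,0,0,0,0,0,0,0,0,0,0,0,0,0,0,0,0,0,0,0,0,0,0,0]'

```text
time: 30.0
tool_pos: [0.4788, -0.0504, 0.0759]
ee_rot: [3.141, 0.001, 0.002]
wrist_force: [-0.1, 0.8, -1.1]
width: 0.0324
```

Run:
```python
from look import *
o=look("np3",(235,160,285,220),(205,160,305,260))
print(o["wrist_torque"].round(2))
```

```text
30.1 [ 0.4789 -0.0504  0.076 ] [-2.220e-01 -1.000e-03  1.723e+00 -1.000e-03  1.420e+00 -2.240e-01] [ 0.1  0.9 -0.3] 0.0327
[-0.06 -0.09  0.01]
```

View pics/np3.png

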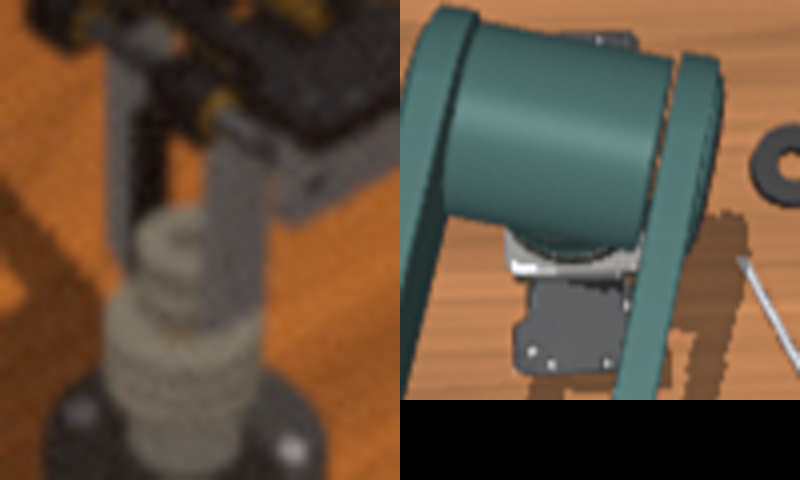

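>>> send_rows --rows '[0,0,-1,0,0,0,0,0,0,-1,0,0,0,0,0,0,-1,0,0,0,0,0,0,-1,0,0,0,0,0,0,-1,0,0,0,0,0,0,0,0,0,0,0,0,0,0,0,0,0,0,0,0,0,0,0,0,0]'

```text
time: 31.1
tool_pos: [0.4791, -0.0504, 0.0711]
ee_rot: [3.141, 0.0, 0.002]
wrist_force: [0.4, 0.2, -0.5]
width: 0.0324
```

>>> send_rows --rows '[0,0,-0.7,0,0,0,0,0,0,0,0,0,0,0,0,0,-0.6,0,0,0,0,0,0,0,0,0,0,0,0,0,0,0,0,0,0,0,0,0,0,0,0,0,0,0,0,0,0,0,0,0,0,0,0,0,0,0]'

```text
time: 32.1
tool_pos: [0.479, -0.0504, 0.0697]
ee_rot: [3.141, 0.001, 0.002]
wrist_force: [-0.5, -0.3, 0.2]
width: 0.0327
```

Run:
```python
from look import *
o=look("np4",(235,160,285,220),(205,160,305,260))
print(o["wrist_torque"].round(2))
```

```text
32.2 [ 0.479  -0.0504  0.0697] [-2.220e-01  4.000e-03  1.731e+00 -1.000e-03  1.407e+00 -2.240e-01] [ 0.6 -0.  -1.1] 0.0323
[-0.04 -0.06  0.01]
```

View pics/np4.png

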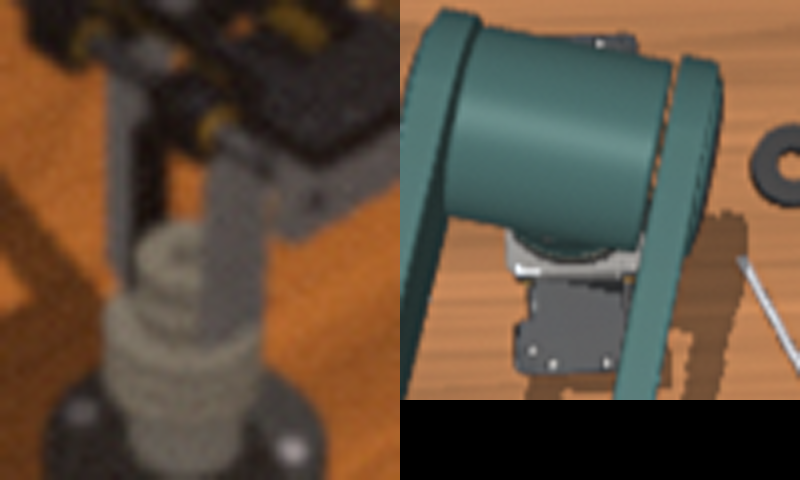

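>>> send_rows --rows '[0,0,-0.6,0,0,0,0,0,0,0,0,0,0,0,0,0,-0.6,0,0,0,0,0,0,0,0,0,0,0,0,0,0,0,0,0,0,0,0,0,0,0,0,0,0,0,0,0,0,0,0,0,0,0,0,0,0,0]'

```text
time: 33.2
tool_pos: [0.4791, -0.0504, 0.0689]
ee_rot: [3.141, 0.0, 0.002]
wrist_force: [-2.0, 0.5, 4.8]
width: 0.0325
```

>>> send_rows --rows '[0,0,-0.5,0,0,0,0,0,0,0,0,0,0,0,0,0,-0.4,0,0,0,0,0,0,0,0,0,0,0,0,0,0,0,0,0,0,0,0,0,0,0,0,0,0,0,0,0,0,0,0,0,0,0,0,0,0,0]'

```text
time: 34.2
tool_pos: [0.4791, -0.0504, 0.0688]
ee_rot: [3.141, 0.0, 0.002]
wrist_force: [-3.7, 1.2, 9.4]
width: 0.0324
```

>>> send_rows --rows '[0,0,0.6,0,0,0,0,0,0,0,0,0,0,0.4,0,0,0,0,0,0,0.5,0,0,0,0,0,0,0.6,0,0,0,0,0,0,0.8,0,0,0,0,0,0,1,0,0,0,0,0,0,1,0,0,0,0,0,0,1]'

```text
time: 35.2
tool_pos: [0.479, -0.0504, 0.0682]
ee_rot: [3.141, 0.0, 0.002]
wrist_force: [-0.4, -0.5, -0.2]
width: 0.0919
```

Run:
```python
from look import *
o=look("nrel",(235,160,285,220),(205,160,305,260))
```

```text
35.3 [ 0.479  -0.0504  0.0682] [-2.220e-01  6.000e-03  1.733e+00 -1.000e-03  1.403e+00 -2.240e-01] [-0.4 -0.4  0.9] 0.0939
```

View pics/nrel.png

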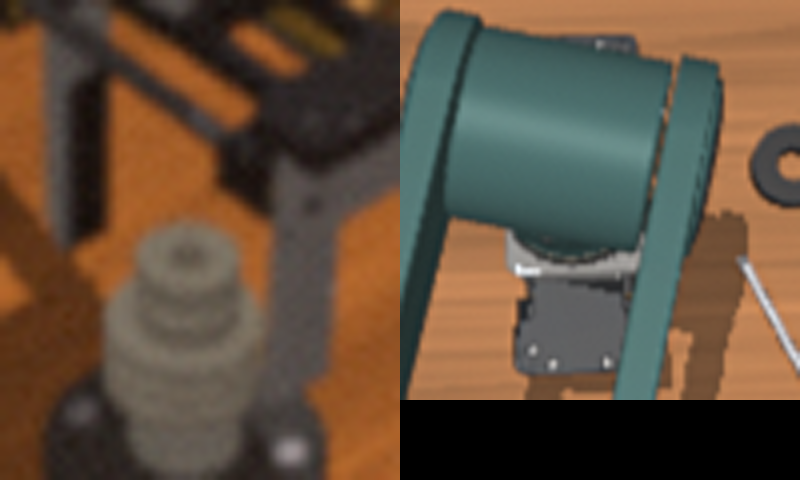

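>>> send_rows --rows '[0,0,8,0,0,0,1,0,0,15,0,0,0,1,0,0,25,0,0,0,1,0,0,25,0,0,0,1,0,0,25,0,0,0,1,0,30,20,0,0,0,1,0,40,0,0,0,1,0,40,0,0,0,1]'

```text
invalid input
```

>>> send_rows --rows '[0,40,0,0,0,0,1,0,40,0,0,0,0,1,0,30,0,0,0,0,1,0,0,0,0,0,0,1,0,0,0,0,0,0,1,0,0,0,0,0,0,1,0,0,0,0,0,0,1,0,0,0,0,0,0,1]'

```text
time: 36.3
tool_pos: [0.4791, 0.0591, 0.0682]
ee_rot: [3.141, 0.001, 0.001]
wrist_force: [0.9, -0.0, -0.2]
width: 0.0941
```

Run:
```python
from look import *
o=look("fin",(235,170,285,220),(225,190,275,240))
S=load("scene_fin.npz");T=load("top_fin.npz")
th=np.linspace(0,2*np.pi,73)
for n,X in (("S",S),("T",T)):
    for r,z in ((.017,.092),(.017,.066),(.026,.066)):
        q=proj(X,[[.4792+r*np.cos(t),-.0503+r*np.sin(t),z] for t in th]); print(n,r,z,q.min(0).round(1),q.max(0).round(1))
cv2.imwrite("pics/full.png",T["color"][:,:,::-1])
```

```text
36.4 [0.479  0.0593 0.0682] [ 6.000e-03  8.000e-03  1.730e+00 -1.000e-03  1.404e+00  5.000e-03] [ 0.7 -0.2  0.1] 0.0942
S 0.017 0.092 [251.6 187.4] [264.9 196.2]
S 0.017 0.066 [251.5 194.9] [264.7 203.7]
S 0.026 0.066 [248.  192.6] [268.1 206.1]
T 0.017 0.092 [243.8 208.7] [258.3 223.2]
T 0.017 0.066 [244.2 210. ] [258.4 224.1]
T 0.026 0.066 [240.5 206.3] [262.2 227.8]
```

View pics/fin.png

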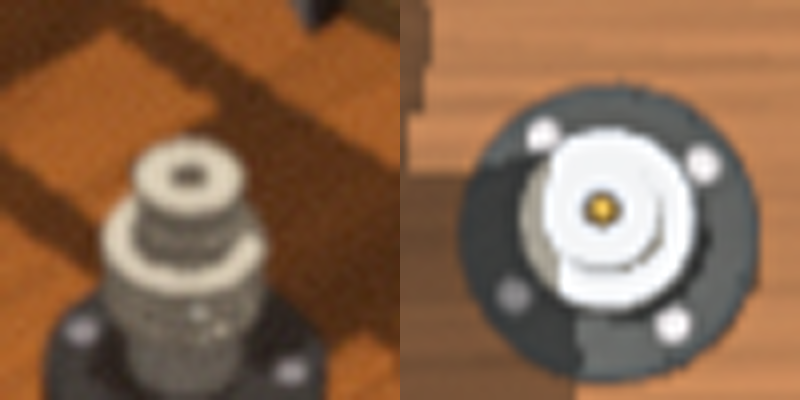

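View pics/full.png

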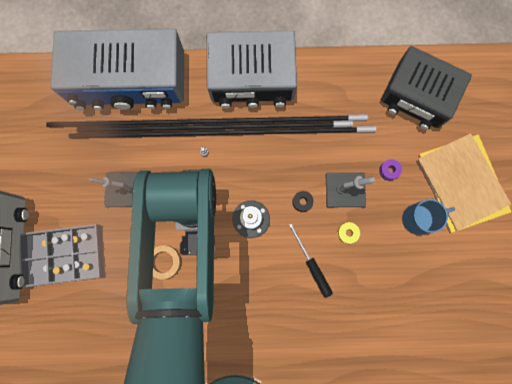

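My first retreat call was refused because its last two rows were a number short. So the second call moved the gripper sideways at z = 0.068 m. The open fingers passed on either side of the stack and both rings are still in place. I'll raise the arm now and check the bystanders.

>>> send_rows --rows '[0,0,20,0,0,0,1,0,0,25,0,0,0,1,-20,10,25,0,0,0,1,-20,20,20,0,0,0,1,-20,30,0,0,0,0,1,-20,30,0,0,0,0,1,0,0,0,0,0,0,1,0,0,0,0,0,0,1]'

```text
time: 37.4
tool_pos: [0.3994, 0.1492, 0.1582]
ee_rot: [3.14, -0.0, 0.002]
wrist_force: [-0.0, -0.1, -0.5]
width: 0.0941
```

Run:
```python
from look import *
o=look("fin2",(235,170,285,220),(225,190,275,240))
S0=load("scene0.npz");S=load("scene_fin2.npz");T0=load("top0.npz");T=load("top_fin2.npz")
def diff(A,B,box): x0,y0,x1,y1=box; return np.abs(A["color"][y0:y1,x0:x1].astype(int)-B["color"][y0:y1,x0:x1]).mean().round(1)
for n,b in (("tape S",(272,148,308,178)),("adapt S",(330,218,346,238)),("driver S",(152,202,228,234)),("mug S",(76,262,134,322))): print(n,diff(S0,S,b))
for n,b in (("adapt T",(198,145,212,159)),("driver T",(286,222,334,300)),("mug T",(400,195,455,238))): print(n,diff(T0,T,b))
a=S0["color"][140:250,140:350];b=S["color"][140:250,140:350]
cv2.imwrite("pics/cmp.png",cv2.resize(np.vstack([a,b]),None,fx=2.6,fy=2.6,interpolation=cv2.INTER_CUBIC)[:,:,::-1])
A=load("scene_fin.npz");print("stack change fin->fin2",diff(A,S,(240,183,275,222)))
```

```text
37.5 [0.3995 0.1489 0.1581] [ 2.240e-01 -1.780e-01  1.719e+00 -1.000e-03  1.602e+00  2.240e-01] [-0.5 -0.2  0. ] 0.0938
tape S 12.8
adapt S 2.4
driver S 2.5
mug S 2.4
adapt T 8.1
driver T 7.2
mug T 6.6
stack change fin->fin2 10.9
```

View pics/cmp.png

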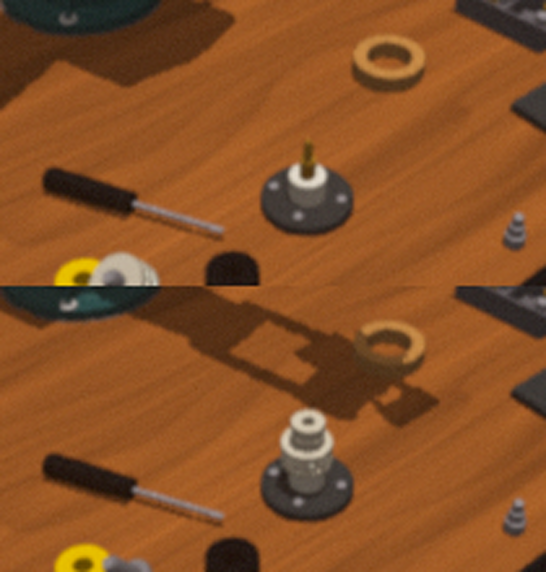

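View pics/fin2.png

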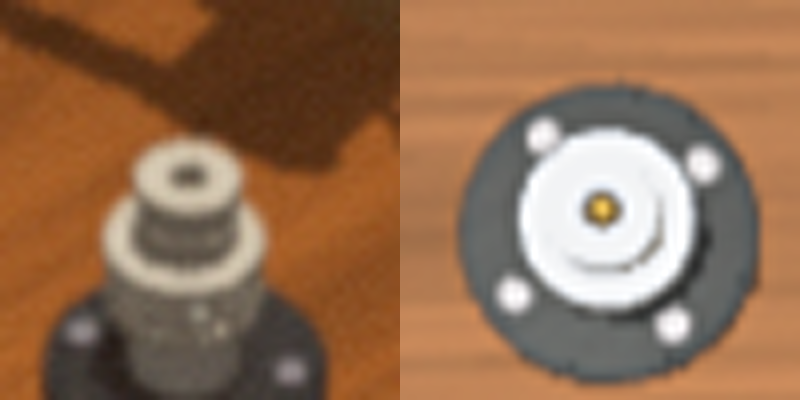

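The before/after comparison shows all bystanders in their places; the differences are only shadow and lighting. Both rings sit flat and concentric around the stud, and the gripper is clear. I'm handing in the job.

Run:
```python
from bench import *
print(close_job())
```

```text
the job is handed in; nothing more can be done
None
```

Both rings are stacked on the antenna mount, and I handed the job in at about 37.5 s. I drew the white wide ring off its leaning peg, lowered it over the stud onto the pedestal, then did the same with the narrow ring on top of it. `close_job()` gives no verdict, so this rests on my own checks.

- **Stack:** both camera views show the rings flat and concentric around the stud. Their outlines are within about 1 px (2–3 mm) of where they should be. Each ring touched down at the expected height, at 6–10 N.
- **End state:** the gripper is open and clear of everything, with wrist force about 0. The tape roll, screwdriver, adaptor and mug look unmoved in the before and after pictures.

These did not go as planned or did not agree:
- **Cameras:** the two views differed by up to 6 mm, so I corrected positions using the visible fingertips.
- **Narrow ring grip:** the fingers read 32.3 mm on a 34 mm ring. I did not find the cause, but the grip held.
- **Narrow ring on the stud:** it brushed the stud's taper at about 3 N, so I shifted it under 1 mm.
- **Retreat:** my first retreat call was refused because it was two numbers short. The next call then moved the open gripper sideways at a low height, past the stack without touching it. The tips stayed about 46 mm above the tape roll.

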